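# Fetch the work holder from the back of the row and restock

## Robot

A 7-joint arm with a two-finger parallel gripper is mounted at the origin on the work surface. World frame = base frame: x ahead of the robot, y to its left, z up, the work surface at z = 0. Lengths are in mm, angles in rad, forces in N, time in s.
With the tool pointing down it reaches from about 400 to 875 mm from the base axis. Payload 4.4 kg.
Tool frame: the origin (TCP) lies at the very end of the fingers, on their centre line; the grasp point (between the pads) lies 19 mm behind it; y points along the fingers, x is the direction in which the jaws open and shut, and the axes are right-handed (so a half turn about y gives the same grasp; the last joint's range is limited). The gripper opens to 85 mm and grips with 20 to 120 N. Pads are 22 mm wide; open, the fingers measure 114 mm over their backs; the gripper's body (76 mm by 85 mm) begins 54 mm behind the grasp point. The pads swing forward as they close: fully open they stand 13 mm farther back than shut.
Start: joints at [1.275, 0.628, 0.038, 1.517, -0.027, 0.996, -0.02], TCP at [148.086, -632.92, 231.313] pointing down, gripper open.
Joint ranges: [-3.06, 3.06], [-0.37, 2.12], [-1.25, 1.32], [0.18, 2.47], [-1.1, 4.24], [0.23, 1.98], [-2.94, 2.94]. Speed limits (rad/s): [2.57, 2.57, 3.14, 3.14, 3.14, 3.14, 3.14].

## Interface

Orientations are given as [roll, pitch, yaw] about the fixed x, y, z axes, in that order (R = Rz(yaw) Ry(pitch) Rx(roll)).
In Python, from cell import ctrl, get_image, nets gives the robot as it stands. The module is installed in compiled form; this text tells all that it offers.
- The arm moves only by the tool step_arm, never from a script. Its argument "moves" is text: rows parted by semicolons, each of 7 numbers parted by spaces: the shift along the tool's x, y, z normalised to -1 to 1, where 1 is 0.05 m, then the turn, a rotation vector about the tool's x, y, z normalised to -1 to 1, where 1 is 0.12 rad, then the opening, from 0 (shut) to 1 (fully open). A call has 1 to 20 rows; each row shifts and turns the commanded pose from where the row before left it, along the tool's axes as they then stand; what a row does not reach is not made up. A row lasts 1/10 s, in which the tool goes at most 50 mm and 8.59 degrees, less where a joint would pass 70% of its speed; a pose out of reach is approached as far as the arm can. A call with a number of a shift or a turn outside -1 to 1 is refused whole. A call with a gripper value outside its range is refused whole. The fingers move at their own pace and stop on an object; the grip force is fixed at half the most. Time passes only in rows, so rows that do not move let the fingers close. It gives the time, the measured TCP pose, the force and the opening at its end, in the units of the state.
- ctrl.read_state(): the state, without advancing time (a new reading comes with each control period).
- get_image(name): name is "scene" or "side" or "wrist"; returns a dict with "color" (400x640x3 uint8, blue, green, red), "vertical_fov" (degrees; the focal length in pixels is half the picture's height over the tangent of half this angle, whatever the lens; pixels are square), "cx", "cy" (the principal point, pixels), "k1" (the pictures are not rectified: a ray, as slopes to the right and down, at radius r is drawn at 1 + k1 r^2 times it, then the intrinsics apply), "R" (3x3) and "t" (3): a world point X has camera coordinates R X + t; the wrist camera has in their place "T_tool_cam" (4x4, takes a point from camera to tool coordinates, whose origin is the TCP and whose axes are the tool frame's). Camera axes: x right, y down, z forward; pixel columns grow to the right and rows downward; lengths in mm; the calibration is good to about 2 mm. A picture is of the moment at which its call begins: read the wrist's pose just before it. There is no depth.
- ctrl.finish_job(): hands the job in, once; it reports no verdict.
Trained networks look in a picture, given as the dict that the camera call returned (one of the last four; its "shot" number tells which), for a name from the list of things; names that differ only in an ending like _2 or _b are one class to them, and where a whole thing is asked for, a point or a joint stands for the part that bears it (a point fixed in the world has none). Each returns a list of dicts, best first, with "conf" (0 to 1); they miss things now and then, are a little off and sometimes report something else, mostly with a low value. They report only what shows in the picture. A call takes as long as a camera call. They do not tell look-alikes from the thing itself.
- nets.find_in(picture, target): "position" ([x, y, z] in mm, in world coordinates, good to about 4 mm: the middle of the surface that is visible of it).
- nets.cut_out(picture, target): "pixels" (400x640 bool, what is visible of it).
- nets.place_of(picture, target): "position" ([x, y, z] in mm, in world coordinates, good to about 4 mm: a listed point, or the origin of a listed thing).
The state is a dict: "clock": time; "qpos": joint angles; "qd": joint speeds; "tau": joint torques, N m; "eef_pos": TCP position; "tool_rot": TCP orientation; "force": force on the tool from outside, world axes, zero at the start; "torque": the same for the moment, N m; "width": finger opening in mm.
Only numpy, scipy, OpenCV 4.12 (cv2) and the standard library are available. Lean on these libraries where they do the work, as an engineer would, in place of code of your own. Each camera call takes 0.05 s, during which the arm holds its last target.

## Task

The black round work holder stands at the back of the metal row, behind the jar and the square tin. Clear both containers to the rubber mat, fetch the holder onto the centre of the white disc, then stand the white bottle in the place the holder left at the back of the row, and only after that put the jar and the tin back where each stood before. Set everything down upright, drop nothing, and leave the loupe, dish and clamp where they are.

Things in the scene. Friction and masses are not known exactly. Their poses are not given: they have to be found in the camera images.
- jar_mid (a point): Round amber glass jar with a brass lid, 44 mm diameter, 70 mm high, about 0.2 kg, loose and upright on the row at the start (front or middle place, it varies). The point is its centre, half-way up (35 mm above its foot); z is up its axis.
- tin_mid (a point): Square aluminium tin with a slightly smaller square lid (36 mm wide, the top 10 mm), body 42 x 42 mm, 70 mm high overall, about 0.2 kg, loose and upright on the row at the start (the other of the front and middle places). The point is its centre, half-way up (35 mm above its foot); x and y are square to its sides, z is up.
- holder_mid (a point): Work holder: solid black round block, 56 mm diameter, 44 mm high, about 0.3 kg, with small metal inlays on top; loose, at the back place of the row at the start. The point is its centre, half-way up (22 mm above its foot); z is up.
- bottle_mid (a point): The new stock: white round bottle with a narrow neck and grey cap, 42 mm diameter up to 49 mm, then tapering to the neck; 72 mm high, about 0.2 kg, loose, upright on the table. The point is its centre, half-way up (36 mm above its foot); z is up.
- row: The row: fixed flat aluminium board 206 mm long (its x), 50 mm wide (its y), top 12 mm above the table, with a dark upright back stop (to 42 mm above the table) at its +x end, the back, away from the robot. Origin: centre of its underside. Three places on its centre line, not marked: front at x = -62 mm, middle at x = 0, back at x = +62 mm; things start within about 3 mm of them. Only about 10 to 23 mm lie between neighbours along the row; fingers fit at its two long sides.
- stage: Inspection stage: fixed grey square plate, 160 x 160 mm, with a round white disc, 140 mm diameter, in its middle; disc top 14 mm above the table. Origin: centre of its underside, under the disc's centre.
- mat: Rubber mat, the side area: fixed, 160 mm (its x) by 120 mm (its y), 3 mm thick, empty at the start. Origin: centre of its underside.
- loupe_mid (a point): Bystander: black eye loupe, 40 mm diameter, 38 mm high, loose on the table. The point is its centre, half-way up.
- dish_mid (a point): Bystander: clear round lidded dish, 54 mm diameter, 20 mm high, loose on the table. The point is its centre, half-way up.
- clamp_mid (a point): Bystander: steel clamp block 30 x 46 x 32 mm with a knurled screw that stands out 10 mm at its +y side, loose on the table. The point is its centre, half-way up.
Mind the look-alikes: they are no part of the job. What is shaped like the part that bears tin_mid but blue is not meant. There is more than one size of the mat; the one meant has the size given above.

How it is judged (in metres and radians):
On the way, in this order (a step that is already met when the one before it is completed fails the run):
1. jar and tin both stand on the rubber mat, released, while the holder is still in its place (x of jar_mid in the frame of mat between -0.08 and 0.08 m and y of jar_mid in the frame of mat between -0.06 and 0.06 m and z of each of jar_mid, tin_mid in the frame of mat below 0.046 m and angle between each of jar_mid, tin_mid's own z axis and vertical below 0.1 rad and x of tin_mid in the frame of mat between -0.08 and 0.08 m and y of tin_mid in the frame of mat between -0.06 and 0.06 m and linear speed of each of jar, tin below 0.03 m/s and contact force between the fingers and jar below 0.05 N and contact force between the fingers and tin below 0.05 N and distance of holder_mid from where it was at the start of the episode below 0.02 m), for 0.2 s.
2. the holder stands released on the centre of the white disc, jar and tin still on the mat (horizontal distance between holder_mid and stage below 0.015 m and z of holder_mid in the frame of stage below 0.042 m and angle between each of holder_mid, jar_mid, tin_mid's own z axis and vertical below 0.1 rad and linear speed of holder below 0.03 m/s and contact force between the fingers and holder below 0.05 N and x of jar_mid in the frame of mat between -0.08 and 0.08 m and y of jar_mid in the frame of mat between -0.06 and 0.06 m and z of each of jar_mid, tin_mid in the frame of mat below 0.046 m and x of tin_mid in the frame of mat between -0.08 and 0.08 m and y of tin_mid in the frame of mat between -0.06 and 0.06 m), for 0.2 s.
3. the bottle stands released at the back place of the row, jar and tin still on the mat (x of bottle_mid in the frame of row between 0.047 and 0.077 m and y of bottle_mid in the frame of row between -0.015 and 0.015 m and z of bottle_mid in the frame of row below 0.056 m and angle between each of bottle_mid, jar_mid, tin_mid's own z axis and vertical below 0.1 rad and linear speed of bottle below 0.03 m/s and contact force between the fingers and bottle below 0.05 N and x of jar_mid in the frame of mat between -0.08 and 0.08 m and y of jar_mid in the frame of mat between -0.06 and 0.06 m and z of each of jar_mid, tin_mid in the frame of mat below 0.046 m and x of tin_mid in the frame of mat between -0.08 and 0.08 m and y of tin_mid in the frame of mat between -0.06 and 0.06 m), for 0.2 s.
At the end, for the whole second after the job is handed in: The holder stands upright on the stage within 15 mm of the disc's centre; the bottle stands upright on the row within 15 mm (along and across) of the back place; jar and tin stand upright within 15 mm of where each started; all released and at rest (horizontal distance between holder_mid and stage below 0.015 m and z of holder_mid in the frame of stage below 0.042 m and angle between each of holder_mid, bottle_mid, jar_mid, tin_mid's own z axis and vertical below 0.1 rad and x of bottle_mid in the frame of row between 0.047 and 0.077 m and y of bottle_mid in the frame of row between -0.015 and 0.015 m and z of bottle_mid in the frame of row below 0.056 m and distance of each of jar_mid, tin_mid from where it was at the start of the episode below 0.015 m and linear speed of each of jar, tin, bottle, holder below 0.03 m/s and contact force between the fingers and jar below 0.05 N and contact force between the fingers and tin below 0.05 N and contact force between the fingers and bottle below 0.05 N and contact force between the fingers and holder below 0.05 N); the robot touches nothing.
It fails at once if the loupe, dish or clamp is disturbed (moved more than 30 mm) (distance of any of loupe_mid, dish_mid, clamp_mid from where it was at the start of the episode above 0.03 m).
It fails at once if the jar, tin, bottle or holder is tipped over (angle between any of jar_mid, tin_mid, bottle_mid, holder_mid's own z axis and vertical above 0.7 rad).
It fails at once if the jar, tin, bottle or holder is dropped (falls free, 40 mm or more above the table) ((height (world z) of jar_mid above 0.075 m and contact force between the fingers and jar below 0.01 N and linear speed of jar above 0.4 m/s) or (height (world z) of tin_mid above 0.075 m and contact force between the fingers and tin below 0.01 N and linear speed of tin above 0.4 m/s) or (height (world z) of bottle_mid above 0.076 m and contact force between the fingers and bottle below 0.01 N and linear speed of bottle above 0.4 m/s) or (height (world z) of holder_mid above 0.062 m and contact force between the fingers and holder below 0.01 N and linear speed of holder above 0.4 m/s)).
It also fails if it takes over 136 s, if anything falls off the work surface, if the arm or the gripper's body presses on something with over 40 N, if the wrist force passes 120 N, or if a joint passes its speed limit or range.

## Working session

There is one attempt and no reset: what is moved stays moved. The work goes in short steps, Python scripts to look and compute and a tool call to move; the robot and the scene stay as the last step left them, time stands still between calls to the robot, and variables do not carry over. Pictures are saved under pics/ and viewed, and the job is handed in when it is done.

Besides the shell and the picture viewer there is one more tool, called after "Emit:" as name(argument=value, ...), one argument or row to a line, values as JSON. step_arm: Moves the arm, as the interface text tells. Scaled input: -1 to 1 covers 0.05 m each way for a shift and 0.12 rad each way for a turn. Its arguments: {"type":"object","properties":{"moves":{"type":"string"}},"required":["moves"]}

```bash
mkdir -p pics
cat > h.py <<'E'
import numpy as np, cv2
from cell import ctrl, get_image, nets
from scipy.spatial.transform import Rotation as Ro
E
python3 - <<'E'
from h import *
s=ctrl.read_state(); print({k:np.round(v,3) for k,v in s.items()})
for n in ["scene","side","wrist"]:
    p=get_image(n); cv2.imwrite(f"pics/{n}0.png",p["color"])
    print(n,p["vertical_fov"],p["cx"],p["cy"],p["k1"],p.get("T_tool_cam"))
    for t in ["jar_mid","tin_mid","holder_mid","bottle_mid","row","stage","mat","loupe_mid","dish_mid","clamp_mid"]:
        print(n,t,[(np.round(d["position"]).tolist(),round(d["conf"],2)) for d in nets.place_of(p,t)])
E
```

```text
{'clock': np.float64(0.0), 'qpos': array([ 1.275,  0.629,  0.038,  1.518, -0.027,  0.996, -0.02 ]), 'qd': array([-0.   ,  0.002,  0.   , -0.001, -0.002,  0.   , -0.001]), 'tau': array([-0.0000e+00, -5.6342e+01,  1.2260e+00, -1.9345e+01,  1.1000e-02,
        1.0000e-02, -0.0000e+00]), 'eef_pos': array([ 147.922, -632.256,  230.346]), 'tool_rot': array([-1.571,  0.002, -1.341]), 'force': array([0.382, 0.208, 0.576]), 'torque': array([-0.056,  0.028, -0.018]), 'width': np.float64(85.406)}
scene 46.544271879935934 317.19348007578844 203.95436125959438 -0.06802768148186027 None
scene jar_mid [([467.0, 292.0, 49.0], 0.69)]
scene tin_mid [([530.0, 302.0, 50.0], 0.91), ([652.0, 389.0, 27.0], 0.66)]
scene holder_mid [([596.0, 299.0, 32.0], 0.88)]
scene bottle_mid [([605.0, 153.0, 38.0], 0.73)]
scene row [([532.0, 300.0, -4.0], 0.64)]
scene stage [([543.0, -3.0, 5.0], 0.93)]
scene mat [([298.0, -269.0, 5.0], 0.88), ([518.0, -303.0, 2.0], 0.72)]
scene loupe_mid [([609.0, -144.0, 18.0], 0.68)]
scene dish_mid [([447.0, 140.0, 6.0], 0.76), ([611.0, -147.0, 19.0], 0.18)]
scene clamp_mid [([451.0, -
[... 489 characters left out ...]
], 0.84)]
side loupe_mid [([610.0, -149.0, 20.0], 0.78), ([604.0, 162.0, 35.0], 0.18)]
side dish_mid [([449.0, 142.0, 14.0], 0.59)]
side clamp_mid [([453.0, -156.0, 16.0], 0.53)]
wrist 63.35462763507339 321.1389248757463 201.7078225784009 -0.032348005864664596 [[ 9.99999042e-01 -1.04058817e-03  9.13033824e-04 -1.90146313e-02]
 [-1.17687173e-03 -2.91707660e-01  9.56506799e-01 -1.43012910e+02]
 [-7.28990700e-04 -9.56506957e-01 -2.91708605e-01  7.51541542e+01]
 [ 0.00000000e+00  0.00000000e+00  0.00000000e+00  1.00000000e+00]]
wrist jar_mid []
wrist tin_mid []
wrist holder_mid []
wrist bottle_mid []
wrist row []
wrist stage []
wrist mat []
wrist loupe_mid []
wrist dish_mid []
wrist clamp_mid []
```

View pics/scene0.png

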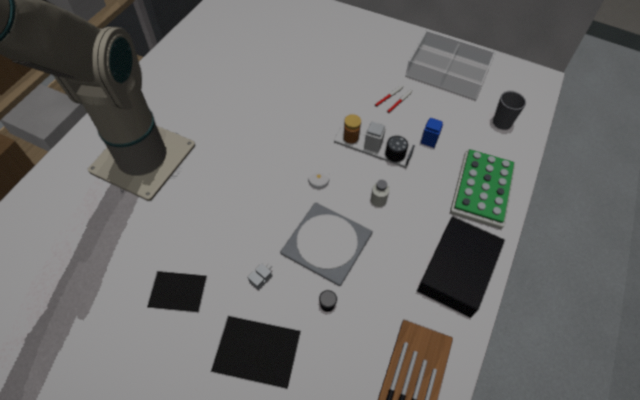

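View pics/side0.png

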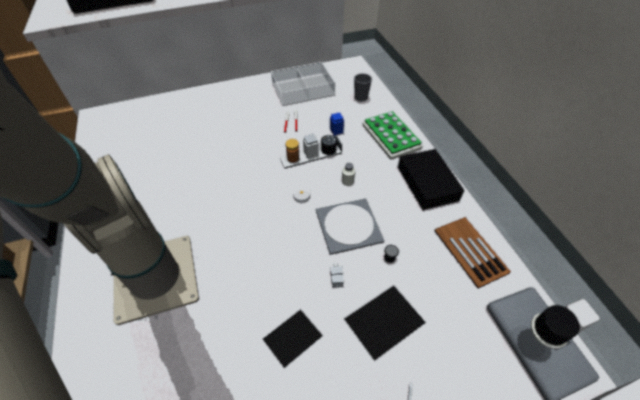

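View pics/wrist0.png

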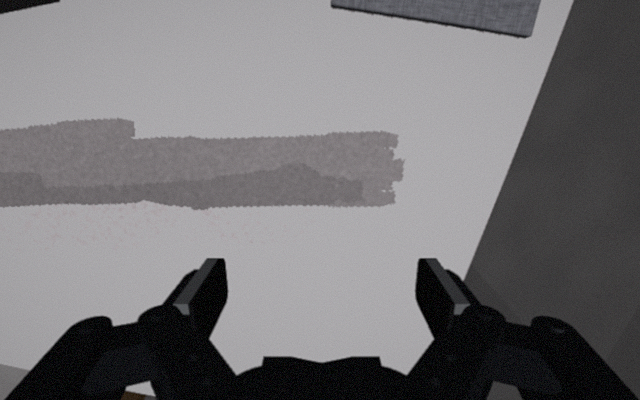

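```bash
cat >> h.py <<'E'
def K(p):
    f=p["color"].shape[0]/2/np.tan(np.radians(p["vertical_fov"])/2)
    return np.array([[f,0,p["cx"]],[0,f,p["cy"]],[0,0,1.]])
def ext(p,s=None):
    if "R" in p and p["R"] is not None: return np.array(p["R"]),np.array(p["t"])
    T=np.eye(4);T[:3,:3]=Ro.from_euler("xyz",s["tool_rot"]).as_matrix();T[:3,3]=s["eef_pos"]
    M=np.linalg.inv(T@np.array(p["T_tool_cam"])); return M[:3,:3],M[:3,3]
def onplane(p,uv,z,s=None):
    R,t=ext(p,s); n=cv2.undistortPoints(np.float64(uv).reshape(-1,1,2),K(p),np.array([p["k1"],0,0,0.]))[:,0]
    d=np.c_[n,np.ones(len(n))]@R; c=-R.T@t
    return c+d*((z-c[2])/d[:,2])[:,None]
def proj(p,X,s=None):
    R,t=ext(p,s); return cv2.projectPoints(np.float64(X).reshape(-1,1,3),cv2.Rodrigues(R)[0],t,K(p),np.array([p["k1"],0,0,0.]))[0][:,0]
def rectof(p,mask,z,s=None):
    # contour of mask projected on plane z -> min area rect
    m=mask.astype(np.uint8); cs=max(cv2.findContours(m,0,1)[0],key=cv2.contourArea)
    X=onplane(p,cs[:,0]+0.0,z,s)[:,:2].astype(np.float32)
    return cv2.minAreaRect(X)
E
python3 - <<'E'
from h import *
for n in ["scene","side"]:
    p=get_image(n)
    for t,z in [("mat",3),("stage",14),("row",12)]:
        for d in nets.cut_out(p,t): print(n,t,round(d["conf"],2),d["pixels"].sum(),np.round(np.hstack([np.ravel(x) for x in rectof(p,d["pixels"],z)]),1))
E
```

```text
scene mat 0.81 1863 [ 300.2 -265.5  116.7   86.4   20.4]
scene mat 0.67 4533 [ 520.7 -299.2  161.8  121.1   14.3]
scene stage 0.79 4464 [543.8 -14.5 168.9 165.2  85.2]
scene stage 0.33 507 [590.6 314.1  56.4  90.4  13.6]
scene row 0.94 663 [510.6 291.7 164.2  59.3   1.7]
scene row 0.64 418 [603.1 169.7  42.5  83.5  14.8]
side mat 0.65 1833 [ 299.9 -265.9  116.9   90.1   20.8]
side stage 0.73 2644 [542.7 -16.5 165.1 162.   85.2]
side row 0.68 369 [506.9 287.7  55.9 160.1  88. ]
```

```bash
cat >> h.py <<'E'
def plan(wps, grip, vmax=36, wmax=0.11, start=None):
    """wps: list of (x,y,z,yaw) ; prints rows from the measured pose"""
    s=ctrl.read_state()
    P=np.array(s["eef_pos"]) if start is None else np.array(start[:3]); Rm=Ro.from_euler("xyz",s["tool_rot"])
    if start is not None: Rm=Ro.from_euler("xyz",[-np.pi/2,0,start[3]])
    rows=[]
    for x,y,z,yw in wps:
        G=np.array([x,y,z]); Rg=Ro.from_euler("xyz",[-np.pi/2,0,yw]);
        y0=Rm.as_euler("xyz")[2]
        n=max(1,int(np.ceil(max(np.linalg.norm(G-P)/vmax,abs(yw-y0)/wmax))))
        P0=P.copy()
        for i in range(1,n+1):
            Gi=P0+(G-P0)*i/n; yi=y0+(yw-y0)*i/n
            d=np.round(Rm.as_matrix().T@(Gi-P)/50,2)
            r=np.round((Rm.inv()*Ro.from_euler("xyz",[-np.pi/2,0,yi])).as_rotvec()/0.12,2)
            rows.append(" ".join(f"{v:g}" for v in np.r_[d,r]+0.)+f" {grip:g}")
            P=P+Rm.as_matrix()@d*50; Rm=Rm*Ro.from_rotvec(r*0.12)
    print(len(rows),"end",np.round(P,1),np.round(Rm.as_euler("xyz"),3))
    for i in range(0,len(rows),20): print("; ".join(rows[i:i+20]));print()
E
python3 - <<'E'
from h import *
plan([(400,-450,270,-.75),(540,-50,270,0.6),(490,295,260,1.571)],1,wmax=0.1)
E
```

```text
33 end [489.8 294.9 259.8] [-1.571  0.     1.571]
-0.27 -0.09 0.64 0 -0.55 0 1; -0.22 -0.08 0.65 0 -0.54 0 1; -0.19 -0.09 0.67 0 -0.55 0 1; -0.14 -0.08 0.68 0 -0.55 0 1; -0.09 -0.09 0.68 0 -0.55 0 1; -0.05 -0.09 0.69 0 -0.54 0 1; 0 -0.08 0.69 0 -0.55 0 1; 0.04 -0.09 0.69 0 -0.55 0 1; 0.09 -0.08 0.69 0 -0.55 0 1; -0.24 0 0.55 0 -0.8 0 1; -0.19 0 0.58 0 -0.81 0 1; -0.13 0 0.59 0 -0.8 0 1; -0.08 0 0.6 0 -0.8 0 1; -0.01 0 0.61 0 -0.81 0 1; 0.04 0 0.6 0 -0.8 0 1; 0.1 0 0.6 0 -0.8 0 1; 0.15 0 0.58 0 -0.81 0 1; 0.22 0 0.57 0 -0.8 0 1; 0.26 0 0.54 0 -0.8 0 1; 0.32 0 0.52 0 -0.81 0 1

0.37 0 0.48 0 -0.8 0 1; 0.41 0 0.45 0 -0.8 0 1; 0.45 0 0.4 0 -0.81 0 1; 0.31 0.02 0.63 0 -0.81 0 1; 0.36 0.02 0.59 0 -0.81 0 1; 0.43 0.02 0.55 0 -0.81 0 1; 0.47 0.02 0.52 0 -0.8 0 1; 0.52 0.02 0.46 0 -0.81 0 1; 0.56 0.02 0.41 0 -0.81 0 1; 0.61 0.02 0.35 0 -0.81 0 1; 0.63 0.02 0.3 0 -0.81 0 1; 0.66 0.02 0.23 0 -0.81 0 1; 0.67 0.02 0.17 0 -0.81 0 1
```

Emit:
step_arm(
  moves="-0.27 -0.09 0.64 0 -0.55 0 1; -0.22 -0.08 0.65 0 -0.54 0 1; -0.19 -0.09 0.67 0 -0.55 0 1; -0.14 -0.08 0.68 0 -0.55 0 1; -0.09 -0.09 0.68 0 -0.55 0 1; -0.05 -0.09 0.69 0 -0.54 0 1; 0 -0.08 0.69 0 -0.55 0 1; 0.04 -0.09 0.69 0 -0.55 0 1; 0.09 -0.08 0.69 0 -0.55 0 1; -0.24 0 0.55 0 -0.8 0 1; -0.19 0 0.58 0 -0.81 0 1; -0.13 0 0.59 0 -0.8 0 1; -0.08 0 0.6 0 -0.8 0 1; -0.01 0 0.61 0 -0.81 0 1; 0.04 0 0.6 0 -0.8 0 1; 0.1 0 0.6 0 -0.8 0 1; 0.15 0 0.58 0 -0.81 0 1; 0.22 0 0.57 0 -0.8 0 1; 0.26 0 0.54 0 -0.8 0 1; 0.32 0 0.52 0 -0.81 0 1",
)

```text
clock: 4.05
eef_pos: [510.2, -134.8, 270.1]
tool_rot: [-1.571, -0.0, 0.315]
force: [0.5, -0.8, -0.5]
width: 85.3
```

Emit:
step_arm(
  moves="0.37 0 0.48 0 -0.8 0 1; 0.41 0 0.45 0 -0.8 0 1; 0.45 0 0.4 0 -0.81 0 1; 0.31 0.02 0.63 0 -0.81 0 1; 0.36 0.02 0.59 0 -0.81 0 1; 0.43 0.02 0.55 0 -0.81 0 1; 0.47 0.02 0.52 0 -0.8 0 1; 0.52 0.02 0.46 0 -0.81 0 1; 0.56 0.02 0.41 0 -0.81 0 1; 0.61 0.02 0.35 0 -0.81 0 1; 0.63 0.02 0.3 0 -0.81 0 1; 0.66 0.02 0.23 0 -0.81 0 1; 0.67 0.02 0.17 0 -0.81 0 1; 0 0 0 0 0 0 1; 0 0 0 0 0 0 1; 0 0 0 0 0 0 1",
)

```text
clock: 5.65
eef_pos: [490.4, 293.4, 259.6]
tool_rot: [-1.571, 0.002, 1.569]
force: [0.1, -0.1, 0.0]
width: 85.2
```

Run:
```python
from h import *
s=ctrl.read_state(); p=get_image("wrist"); print(s["eef_pos"],s["qpos"])
for t in ["jar_mid","tin_mid","holder_mid","bottle_mid","row"]:
    print(t,[(np.round(d["position"],1).tolist(),round(d["conf"],2)) for d in nets.place_of(p,t)])
im=p["color"].copy()
d=nets.cut_out(p,"row")
if d:
    print(rectof(p,d[0]["pixels"],12,s)); im[d[0]["pixels"],2]=255
cv2.imwrite("pics/w1.png",p["color"]);cv2.imwrite("pics/w1m.png",im)
```

```text
[490.39126435 293.35609907 259.59236289] [-0.0920762   0.58715826 -0.79447318  1.69221493  0.47049908  1.06441207
  0.53149882]
jar_mid [([462.2, 294.1, 48.9], 0.84)]
tin_mid [([654.7, 393.4, 35.5], 0.72), ([528.0, 301.2, 47.0], 0.69)]
holder_mid [([592.8, 304.8, 36.2], 0.84)]
bottle_mid [([606.2, 147.9, 34.0], 0.74)]
row [([534.0, 297.2, -1.5], 0.96)]
((447.5164794921875, 295.57183837890625), (42.97624206542969, 50.71841812133789), 1.985331654548645)
```

View pics/w1.png

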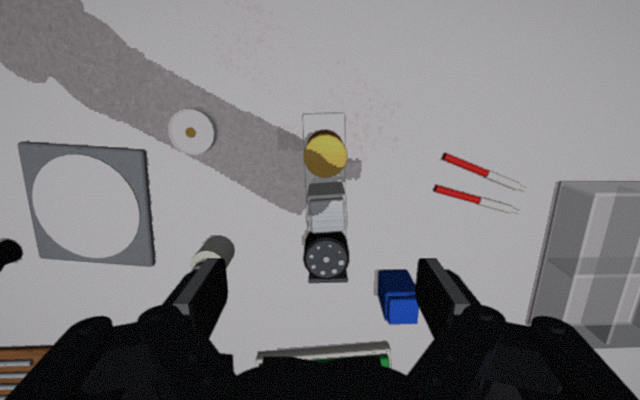

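Run:
```python
from h import *
im=cv2.imread("pics/w1.png"); c=im[100:300,250:400]; cv2.imwrite("pics/w1z.png",cv2.resize(c,None,fx=3,fy=3,interpolation=cv2.INTER_CUBIC))
```

```text
(no output)
```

View pics/w1z.png

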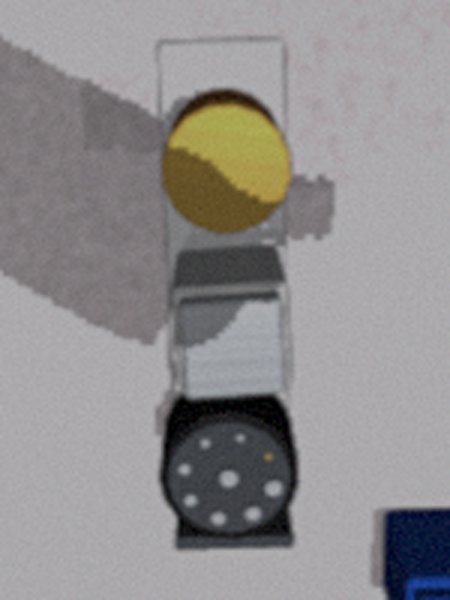

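Run:
```python
from h import *
s=ctrl.read_state(); p=get_image("wrist")
f=lambda u,v,z: onplane(p,[[250+u/3,100+v/3]],z,s)[0].round(1)
print("jar",f(227,166,82),"tin",f(232,346,82),"holder",f(229,479,56))
print("tincorn",[f(u,v,82)[:2] for u,v in [(178,297),(279,292),(285,395),(186,400)]])
print("row near",f(159,42,12),f(285,38,12),"far",f(177,546,42),f(293,544,42))
# bottle, stage view full
```

```text
jar [466.3 298.6  82. ] tin [529.4 300.5  82. ] holder [594.2 300.   56. ]
tincorn [array([511.5, 281.8]), array([509.8, 316.6]), array([547.9, 319.4]), array([549.7, 284.2])]
row near [428.7 272.8  12. ] [427.3 321.9  12. ] far [632.7 278.5  42. ] [631.8 327.3  42. ]
```

Run:
```python
from h import *
plan([(466.3,298.6,130,1.6),(466.3,298.6,30,1.6)],1,vmax=25)
```

```text
10 end [466.5 298.7  29.9] [-1.571  0.     1.599]
0.01 0.43 0.08 0 -0.04 0 1; 0.02 0.44 0.08 0 -0.04 0 1; 0.01 0.43 0.08 0 -0.04 0 1; 0.02 0.43 0.08 0 -0.04 0 1; 0.01 0.44 0.08 0 -0.04 0 1; 0.02 0.43 0.07 0 -0.04 0 1; 0 0.5 0 0 0 0 1; 0 0.5 0 0 0 0 1; 0 0.5 0 0 0 0 1; 0 0.5 0 0 0 0 1
```

Emit:
step_arm(
  moves="0.01 0.43 0.08 0 -0.04 0 1; 0.02 0.44 0.08 0 -0.04 0 1; 0.01 0.43 0.08 0 -0.04 0 1; 0.02 0.43 0.08 0 -0.04 0 1; 0.01 0.44 0.08 0 -0.04 0 1; 0.02 0.43 0.07 0 -0.04 0 1; 0 0.5 0 0 0 0 1; 0 0.5 0 0 0 0 1; 0 0.5 0 0 0 0 1; 0 0.5 0 0 0 0 1; 0 0 0 0 0 0 1; 0 0 0 0 0 0 1; 0 0 0 0 0 0 1",
)

```text
clock: 7.35
eef_pos: [467.0, 299.9, 31.1]
tool_rot: [-1.572, -0.001, 1.6]
force: [-0.7, 0.2, -0.3]
width: 85.6
```

Run:
```python
from h import *
print(ctrl.read_state()["qpos"].round(2)); p=get_image("wrist");cv2.imwrite("pics/w2.png",p["color"])
```

```text
[-0.27  0.85 -0.56  1.92  0.79  0.6   0.25]
```

View pics/w2.png

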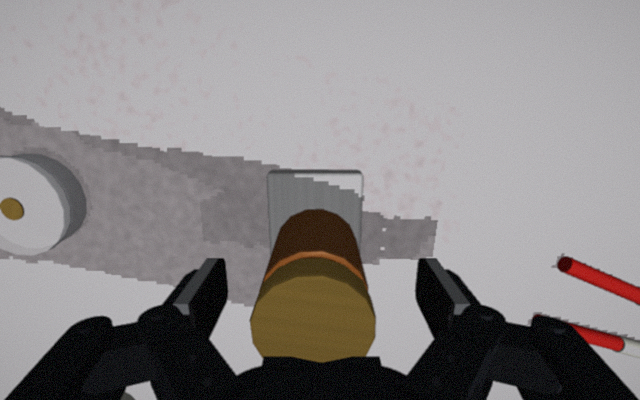

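Emit:
step_arm(
  moves="0 0 0 0 0 0 0; 0 0 0 0 0 0 0; 0 0 0 0 0 0 0; 0 0 0 0 0 0 0; 0 0 0 0 0 0 0; 0 0 0 0 0 0 0; 0 0 0 0 0 0 0; 0 0 0 0 0 0 0; 0 0 0 0 0 0 0; 0 0 0 0 0 0 0",
)

```text
clock: 8.4
eef_pos: [466.6, 298.7, 30.5]
tool_rot: [-1.572, 0.001, 1.6]
force: [-0.8, -2.2, 5.6]
width: 42.5
```

Run:
```python
from h import *
print(ctrl.read_state()["eef_pos"],ctrl.read_state()["width"])
plan([(467,299.5,80,1.6),(475,285,180,1.6),(545,0,200,1.6),(545,-285,200,1.6)],0)
```

```text
[466.57892662 298.7042569   30.5322296 ] 42.48840674384827
22 end [ 545.1 -284.8  199.8] [-1.57 -0.    1.6 ]
0.01 -0.49 0 0.01 0 -0.01 0; 0.01 -0.5 -0.01 0 0 0 0; -0.1 -0.67 -0.05 0 0 0 0; -0.1 -0.66 -0.05 0 0 0 0; -0.1 -0.67 -0.05 0 0 0 0; -0.64 -0.04 -0.14 0 0 0 0; -0.63 -0.05 -0.13 0 0 0 0; -0.64 -0.04 -0.14 0 0 0 0; -0.64 -0.05 -0.14 0 0 0 0; -0.64 -0.04 -0.14 0 0 0 0; -0.63 -0.05 -0.13 0 0 0 0; -0.64 -0.04 -0.14 0 0 0 0; -0.64 -0.05 -0.14 0 0 0 0; -0.64 -0.04 -0.13 0 0 0 0; -0.71 0 0.02 0 0 0 0; -0.71 0 0.02 0 0 0 0; -0.72 0 0.02 0 0 0 0; -0.71 0 0.02 0 0 0 0; -0.71 0 0.02 0 0 0 0; -0.71 0 0.02 0 0 0 0

-0.71 0 0.02 0 0 0 0; -0.71 0 0.02 0 0 0 0
```

Emit:
step_arm(
  moves="0 -0.2 0 0 0 0 0; 0 -0.4 0 0 0 0 0; 0 -0.4 0 0 0 0 0; -0.1 -0.67 -0.05 0 0 0 0; -0.1 -0.66 -0.05 0 0 0 0; -0.1 -0.67 -0.05 0 0 0 0; -0.3 -0.04 -0.1 0 0 0 0; -0.63 -0.05 -0.13 0 0 0 0; -0.64 -0.04 -0.14 0 0 0 0; -0.64 -0.05 -0.14 0 0 0 0; -0.64 -0.04 -0.14 0 0 0 0; -0.63 -0.05 -0.13 0 0 0 0; -0.64 -0.04 -0.14 0 0 0 0; -0.64 -0.05 -0.14 0 0 0 0; -0.64 -0.04 -0.13 0 0 0 0; -0.5 0 0 0 0 0 0; -0.2 0 0 0 0 0 0",
)

```text
clock: 10.1
eef_pos: [542.2, -22.2, 199.7]
tool_rot: [-1.57, 0.002, 1.596]
force: [0.5, 0.3, -2.1]
width: 42.8
```

Run:
```python
from h import *
s=ctrl.read_state();print(s["qpos"].round(2),s["width"],s["eef_pos"]); p=get_image("wrist");cv2.imwrite("pics/w3.png",p["color"])
plan([(545,-285,200,1.6)],0)
```

```text
[ 0.5   0.63 -0.8   1.84  0.56  0.92  1.04] 42.787902682098746 [542.18840114 -22.18581207 199.68011182]
8 end [ 545.2 -285.   200. ] [-1.571e+00 -1.000e-03  1.601e+00]
-0.66 0 0.01 -0.01 0 -0.02 0; -0.65 0 0.01 0 -0.01 0 0; -0.66 0 0.01 0 0 0 0; -0.66 0 0.01 0 -0.01 0 0; -0.65 -0.01 0.01 0 0 0 0; -0.66 0 0.01 0 -0.01 0 0; -0.65 0 0.01 0 0 0 0; -0.66 0 0.01 0 -0.01 0 0
```

View pics/w3.png

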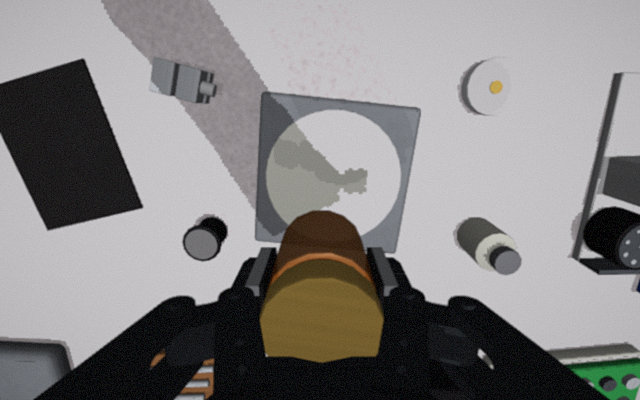

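Emit:
step_arm(
  moves="-0.5 0 0.01 0 0 0 0; -0.65 0 0.01 0 0 0 0; -0.66 0 0.01 0 0 0 0; -0.66 0 0.01 0 0 0 0; -0.65 0 0.01 0 0 0 0; -0.66 0 0.01 0 0 0 0; -0.66 0 0.01 0 0 0 0; -0.5 0 0.01 0 0 0 0; -0.2 0 0 0 0 0 0; 0 0 0 0 0 0 0",
)

```text
clock: 11.15
eef_pos: [546.3, -275.5, 199.6]
tool_rot: [-1.571, -0.001, 1.599]
force: [0.6, 0.7, -1.9]
width: 42.2
```

Run:
```python
from h import *
s=ctrl.read_state();print(s["qpos"].round(2),s["width"],s["eef_pos"]); p=get_image("wrist");cv2.imwrite("pics/w4.png",p["color"])
for d in nets.cut_out(p,"mat"): print(d["conf"],rectof(p,d["pixels"],3,s))
```

```text
[ 0.89  0.72 -0.8   1.65  0.59  1.03  1.5 ] 42.21848236222824 [ 546.3011366  -275.53584112  199.64414578]
0.73 ((522.090087890625, -300.03167724609375), (160.6914520263672, 121.92974090576172), 14.438333511352539)
```

View pics/w4.png

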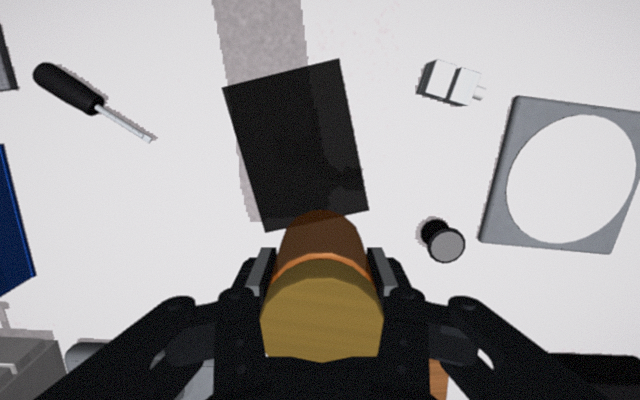

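Run:
```python
from h import *
plan([(559,-290.5,120,1.6),(559,-290.5,40,1.6),(559,-290.5,22,1.6)],0,vmax=22)
```

```text
9 end [ 558.8 -290.6   22. ] [-1.571  0.     1.601]
-0.09 0.4 -0.06 0 0.01 0.02 0; -0.09 0.4 -0.06 0 0 0 0; -0.09 0.4 -0.06 0 0.01 0 0; -0.09 0.4 -0.05 0 0 0 0; 0 0.4 0 0 0 0 0; 0 0.4 0 0 0 0 0; 0 0.4 0 0 0 0 0; 0 0.4 0 0 0 0 0; 0 0.36 0 0 0 0 0
```

Emit:
step_arm(
  moves="-0.09 0.4 -0.06 0 0 0 0; -0.09 0.4 -0.06 0 0 0 0; -0.09 0.4 -0.06 0 0 0 0; -0.09 0.4 -0.05 0 0 0 0; 0 0.4 0 0 0 0 0; 0 0.4 0 0 0 0 0; 0 0.4 0 0 0 0 0; 0 0.4 0 0 0 0 0; 0 0.1 0 0 0 0 0; 0 0.1 0 0 0 0 0; 0 0.08 0 0 0 0 0; 0 0.05 0 0 0 0 0; 0 0 0 0 0 0 0; 0 0 0 0 0 0 0; 0 0 0 0 0 0 0",
)

```text
clock: 12.75
eef_pos: [558.5, -293.6, 23.8]
tool_rot: [-1.572, 0.0, 1.6]
force: [0.1, 0.4, -1.3]
width: 42.4
```

Emit:
step_arm(
  moves="0 0.03 0 0 0 0 0; 0 0.02 0 0 0 0 0; 0 0 0 0 0 0 0; 0 0 0 0 0 0 0; 0 0 0 0 0 0 0",
)

```text
clock: 13.25
eef_pos: [558.4, -293.6, 21.6]
tool_rot: [-1.571, 0.001, 1.6]
force: [-1.9, 0.2, 5.7]
width: 42.2
```

Emit:
step_arm(
  moves="0 0 0 0 0 0 0.3; 0 0 0 0 0 0 0.6; 0 0 0 0 0 0 1; 0 0 0 0 0 0 1; 0 0 0 0 0 0 1; 0 0 0 0 0 0 1; 0 0 0 0 0 0 1; 0 -0.3 0 0 0 0 1; 0 -0.6 0 0 0 0 1; 0 -0.7 0 0 0 0 1; 0 -0.7 0 0 0 0 1; 0 -0.7 0 0 0 0 1; 0 -0.5 0 0 0 0 1; 0 0 0 0 0 0 1",
)

```text
clock: 14.65
eef_pos: [560.8, -293.6, 201.2]
tool_rot: [-1.578, 0.003, 1.6]
force: [0.4, 0.3, 1.0]
width: 85.1
```

Run:
```python
from h import *
s=ctrl.read_state();print(s["qpos"].round(2),s["width"],s["eef_pos"]); p=get_image("wrist");cv2.imwrite("pics/w5.png",p["color"])
print(nets.place_of(p,"jar_mid"))
plan([(540,-50,220,1.6),(525,260,220,1.626),(529.5,300.5,150,1.626),(529.5,300.5,30,1.626)],1)
```

```text
[ 0.89  0.75 -0.8   1.59  0.59  1.05  1.53] 85.0774779281074 [ 560.83605071 -293.57994191  201.17248914]
[{'position': [557.8, -296.4, 39.1], 'conf': 0.87}]
23 end [529.7 300.5  30. ] [-1.571 -0.     1.627]
0.7 -0.07 0.03 0.01 0 -0.01 1; 0.69 -0.06 0.03 0 0 0 1; 0.7 -0.07 0.03 0 0 0 1; 0.7 -0.06 0.04 0 0 0 1; 0.7 -0.07 0.03 0 0 0 1; 0.69 -0.07 0.03 0 0 0 1; 0.7 -0.06 0.03 0 0 0 1; 0.69 0 0.01 0 -0.02 0 1; 0.69 0 0.01 0 -0.03 0 1; 0.69 0 0.01 0 -0.02 0 1; 0.69 0 0.01 0 -0.03 0 1; 0.69 0 0.01 0 -0.02 0 1; 0.69 0 0 0 -0.02 0 1; 0.69 0 0 0 -0.03 0 1; 0.69 0 0 0 -0.02 0 1; 0.69 0 0 0 -0.03 0 1; 0.27 0.47 -0.05 0 0 0 1; 0.26 0.46 -0.04 0 0 0 1; 0.27 0.47 -0.05 0 0 0 1; 0 0.6 0 0 0 0 1

0 0.6 0 0 0 0 1; 0 0.6 0 0 0 0 1; 0 0.6 0 0 0 0 1
```

View pics/w5.png

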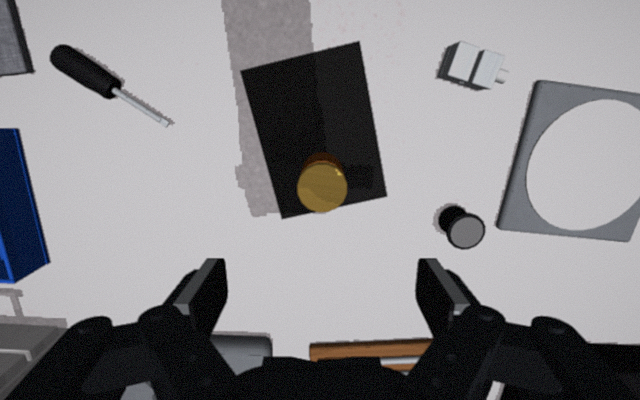

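Emit:
step_arm(
  moves="0.4 -0.07 0.03 0 0 0 1; 0.69 -0.06 0.03 0 0 0 1; 0.7 -0.07 0.03 0 0 0 1; 0.7 -0.06 0.04 0 0 0 1; 0.7 -0.07 0.03 0 0 0 1; 0.69 -0.07 0.03 0 0 0 1; 0.7 -0.06 0.03 0 0 0 1; 0.69 0 0.01 0 -0.02 0 1; 0.69 0 0.01 0 -0.03 0 1; 0.69 0 0.01 0 -0.02 0 1; 0.69 0 0.01 0 -0.03 0 1; 0.69 0 0.01 0 -0.02 0 1; 0.69 0 0 0 -0.02 0 1; 0.69 0 0 0 -0.03 0 1; 0.69 0 0 0 -0.02 0 1; 0.69 0 0 0 -0.03 0 1; 0.57 0.47 -0.05 0 0 0 1; 0.26 0.46 -0.04 0 0 0 1; 0 0 0 0 0 0 1; 0 0 0 0 0 0 1",
)

```text
clock: 16.75
eef_pos: [526.8, 286.1, 171.4]
tool_rot: [-1.568, 0.002, 1.627]
force: [-0.4, -0.6, 0.9]
width: 85.3
```

Run:
```python
from h import *
s=ctrl.read_state();print(s["qpos"].round(2),s["eef_pos"]); p=get_image("wrist");cv2.imwrite("pics/w6.png",cv2.resize(p["color"][:,220:420],None,fx=2.9,fy=1.5) if 0 else p["color"])
for t in ["tin_mid","holder_mid"]: print([(np.round(d["position"],1),d["conf"]) for d in nets.place_of(p,t)])
plan([(529.5,300.5,130,1.626),(529.5,300.5,30,1.626)],1,25)
```

```text
[-0.1   0.73 -0.75  1.71  0.59  0.95  0.55] [526.7637717  286.10087328 171.36381999]
[(array([532.6, 301.2,  44.8]), 0.9), (array([654.8, 393.1,  32.6]), 0.89)]
[(array([590. , 300.9,  35. ]), 0.81)]
7 end [529.4 300.4  30.1] [-1.571  0.     1.626]
0.15 0.43 -0.02 0.01 0 0 1; 0.14 0.43 -0.02 0 -0.01 0 1; 0 0.4 0 0 0 0 1; 0 0.4 0 0 0 0 1; 0 0.4 0 0 0 0 1; 0 0.4 0 0 0 0 1; 0 0.4 0 0 0 0 1
```

View pics/w6.png

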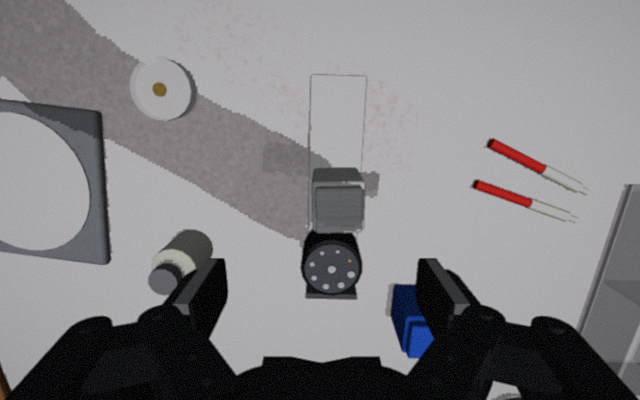

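Emit:
step_arm(
  moves="0.15 0.43 -0.02 0 0 0 1; 0.14 0.43 -0.02 0 0 0 1; 0 0.4 0 0 0 0 1; 0 0.4 0 0 0 0 1; 0 0.4 0 0 0 0 1; 0 0.4 0 0 0 0 1; 0 0.4 0 0 0 0 1; 0 0 0 0 0 0 1; 0 0 0 0 0 0 1; 0 0 0 0 0 0 1",
)

```text
clock: 17.9
eef_pos: [529.7, 301.9, 30.9]
tool_rot: [-1.573, -0.001, 1.626]
force: [0.6, 1.3, -0.2]
width: 85.6
```

Run:
```python
from h import *
p=get_image("wrist");cv2.imwrite("pics/w7.png",p["color"])
```

```text
(no output)
```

View pics/w7.png

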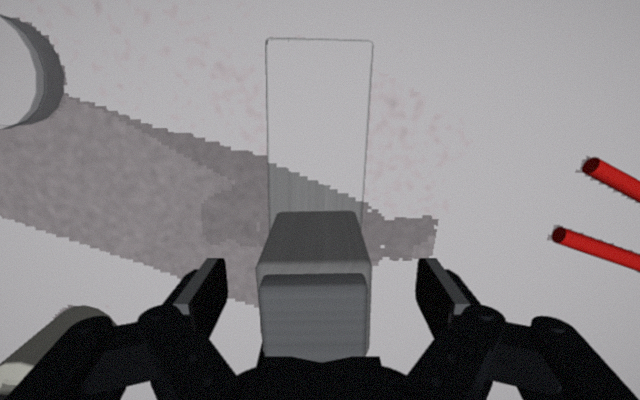

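Emit:
step_arm(
  moves="-0.02 0 0 0 0 0 1; 0 0 0 0 0 0 0.5; 0 0 0 0 0 0 0; 0 0 0 0 0 0 0; 0 0 0 0 0 0 0; 0 0 0 0 0 0 0; 0 0 0 0 0 0 0; 0 0 0 0 0 0 0; 0 0 0 0 0 0 0; 0 0 0 0 0 0 0; 0 0 0 0 0 0 0",
)

```text
clock: 19.05
eef_pos: [528.9, 300.7, 29.6]
tool_rot: [-1.571, -0.0, 1.627]
force: [-0.9, -0.2, 5.4]
width: 41.6
```

Run:
```python
from h import *
s=ctrl.read_state();print(s["eef_pos"],s["width"])
plan([(529.5,300.5,90,1.626),(529.5,300.5,120,1.626),(520,270,190,1.626),(535,-20,200,1.626),(485,-275,200,1.626)],0)
```

```text
[528.86198714 300.67245265  29.57931091] 41.55757971022174
23 end [ 484.8 -275.2  200. ] [-1.571 -0.     1.627]
0 -0.6 -0.01 0 0 0 0; 0 -0.61 0 0 0 0 0; 0 -0.6 0 0 0 0 0; -0.2 -0.47 0.07 0 0 0 0; -0.2 -0.46 0.08 0 0 0 0; -0.2 -0.47 0.07 0 0 0 0; -0.65 -0.02 0 0 0 0 0; -0.64 -0.02 0.01 0 0 0 0; -0.65 -0.03 0 0 0 0 0; -0.64 -0.02 0 0 0 0 0; -0.65 -0.02 0 0 0 0 0; -0.64 -0.02 0.01 0 0 0 0; -0.65 -0.03 0 0 0 0 0; -0.64 -0.02 0 0 0 0 0; -0.65 -0.02 0 0 0 0 0; -0.63 0 0.16 0 0 0 0; -0.63 0 0.16 0 0 0 0; -0.63 0 0.16 0 0 0 0; -0.63 0 0.16 0 0 0 0; -0.63 0 0.16 0 0 0 0

-0.63 0 0.16 0 0 0 0; -0.63 0 0.17 0 0 0 0; -0.63 0 0.16 0 0 0 0
```

Emit:
step_arm(
  moves="0 -0.2 0 0 0 0 0; 0 -0.4 0 0 0 0 0; 0 -0.6 0 0 0 0 0; 0 -0.6 0 0 0 0 0; -0.2 -0.47 0.07 0 0 0 0; -0.2 -0.46 0.08 0 0 0 0; -0.2 -0.47 0.07 0 0 0 0; -0.65 -0.02 0 0 0 0 0; -0.64 -0.02 0.01 0 0 0 0; -0.65 -0.03 0 0 0 0 0; -0.64 -0.02 0 0 0 0 0; -0.65 -0.02 0 0 0 0 0; -0.64 -0.02 0.01 0 0 0 0; -0.65 -0.03 0 0 0 0 0; -0.64 -0.02 0 0 0 0 0; -0.65 -0.02 0 0 0 0 0; -0.63 0 0.16 0 0 0 0; -0.63 0 0.16 0 0 0 0; -0.63 0 0.16 0 0 0 0; -0.63 0 0.16 0 0 0 0",
)

```text
clock: 21.05
eef_pos: [508.9, -148.9, 199.3]
tool_rot: [-1.57, -0.0, 1.627]
force: [0.6, -0.3, -1.8]
width: 41.5
```

Emit:
step_arm(
  moves="-0.63 0 0.16 0 0 0 0; -0.63 0 0.17 0 0 0 0; -0.63 0 0.16 0 0 0 0; -0.5 0 0.16 0 0 0 0; 0 0 0 0 0 0 0; 0 0 0 0 0 0 0; 0 0 0 0 0 0 0",
)

```text
clock: 21.75
eef_pos: [484.1, -267.4, 199.5]
tool_rot: [-1.571, -0.001, 1.628]
force: [0.5, -0.1, -2.3]
width: 41.6
```

Run:
```python
from h import *
s=ctrl.read_state();print(s["qpos"].round(2),s["eef_pos"],s["width"],s["force"])
p=get_image("wrist");cv2.imwrite("pics/w8.png",p["color"])
plan([(485,-309,120,1.626),(485,-309,40,1.626),(485,-309,22,1.626)],0,25)
```

```text
[ 0.98  0.65 -0.84  1.81  0.59  0.95  1.51] [ 484.13910708 -267.4044634   199.4508373 ] 41.60478273513174 [ 0.48463442 -0.0646879  -2.26099174]
9 end [ 485.2 -308.9   22. ] [-1.571e+00  1.000e-03  1.626e+00]
-0.21 0.4 0.01 0 0.01 0.01 0; -0.21 0.4 0.01 0 0 0 0; -0.21 0.39 0.01 0 0.01 0 0; -0.2 0.4 0 0 0 0 0; 0 0.4 0 0 0 0 0; 0 0.4 0 0 0 0 0; 0 0.4 0 0 0 0 0; 0 0.4 0 0 0 0 0; 0 0.36 0 0 0 0 0
```

View pics/w8.png

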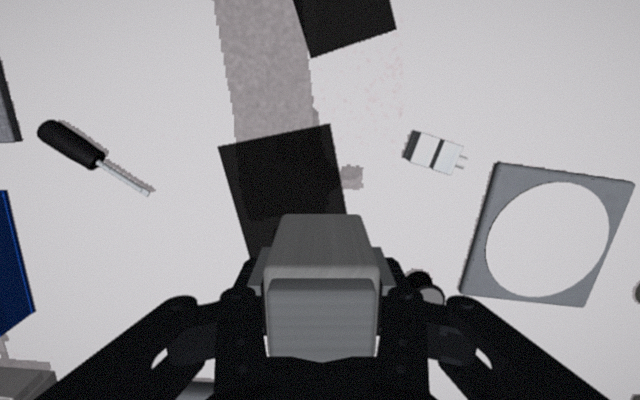

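Emit:
step_arm(
  moves="-0.21 0.4 0.01 0 0 0 0; -0.21 0.4 0.01 0 0 0 0; -0.21 0.39 0.01 0 0 0 0; -0.2 0.4 0 0 0 0 0; 0 0.4 0 0 0 0 0; 0 0.4 0 0 0 0 0; 0 0.4 0 0 0 0 0; 0 0.4 0 0 0 0 0; 0 0.15 0 0 0 0 0; 0 0.1 0 0 0 0 0; 0 0.08 0 0 0 0 0; 0 0.03 0 0 0 0 0; 0 0.02 0 0 0 0 0; 0 0 0 0 0 0 0; 0 0 0 0 0 0 0",
)

```text
clock: 23.3
eef_pos: [484.9, -310.5, 21.2]
tool_rot: [-1.571, 0.0, 1.626]
force: [-0.2, 1.4, -1.3]
width: 41.4
```

Emit:
step_arm(
  moves="0 0.03 0 0 0 0 0; 0 0 0 0 0 0 0; 0 0 0 0 0 0 0; 0 0 0 0 0 0 0",
)

```text
clock: 23.7
eef_pos: [485.0, -310.6, 20.6]
tool_rot: [-1.571, 0.001, 1.626]
force: [-1.3, -0.0, 6.8]
width: 41.8
```

Emit:
step_arm(
  moves="0 0 0 0 0 0 0.3; 0 0 0 0 0 0 0.6; 0 0 0 0 0 0 1; 0 0 0 0 0 0 1; 0 0 0 0 0 0 1; 0 0 0 0 0 0 1; 0 0 0 0 0 0 1; 0 -0.3 0 0 0 0 1; 0 -0.6 0 0 0 0 1; 0 -0.7 0 0 0 0 1; 0 -0.7 0 0 0 0 1; 0 -0.7 0 0 0 0 1; 0 -0.5 0 0 0 0 1; 0 0 0 0 0 0 1; 0 0 0 0 0 0 1",
)

```text
clock: 25.2
eef_pos: [484.7, -310.5, 195.3]
tool_rot: [-1.572, 0.001, 1.627]
force: [-0.6, 0.3, 0.6]
width: 85.2
```

Run:
```python
from h import *
s=ctrl.read_state();print(s["qpos"].round(2),s["eef_pos"],s["width"],s["force"])
p=get_image("wrist");cv2.imwrite("pics/w9.png",p["color"])
plan([(530,-20,210,1.6),(575,270,210,1.6),(575,301,130,1.6)],1,36)
```

```text
[ 1.03  0.69 -0.83  1.76  0.6   0.97  1.58] [ 484.66386226 -310.50235663  195.34700781] 85.2070388998377 [-0.6178518   0.26088498  0.60680241]
21 end [575.  300.9 129.8] [-1.571  0.     1.6  ]
0.64 -0.04 -0.14 -0.01 0.02 0 1; 0.64 -0.03 -0.13 0 0.03 0 1; 0.64 -0.03 -0.14 0 0.02 0 1; 0.64 -0.04 -0.13 0 0.03 0 1; 0.64 -0.03 -0.13 0 0.02 0 1; 0.64 -0.04 -0.13 0 0.03 0 1; 0.64 -0.03 -0.13 0 0.02 0 1; 0.64 -0.04 -0.12 0 0.03 0 1; 0.64 -0.03 -0.12 0 0.02 0 1; 0.64 0 -0.12 0 0 0 1; 0.64 0 -0.12 0 0 0 1; 0.64 0 -0.12 0 0 0 1; 0.65 0 -0.12 0 0 0 1; 0.64 0 -0.12 0 0 0 1; 0.64 0 -0.12 0 0 0 1; 0.64 0 -0.11 0 0 0 1; 0.64 0 -0.12 0 0 0 1; 0.64 0 -0.12 0 0 0 1; 0.21 0.53 -0.01 0 0 0 1; 0.2 0.53 0 0 0 0 1

0.21 0.54 -0.01 0 0 0 1
```

View pics/w9.png

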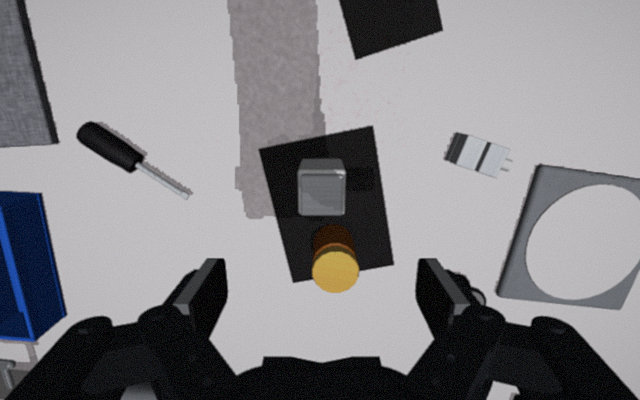

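Emit:
step_arm(
  moves="0.4 -0.04 -0.14 0 0.02 0 1; 0.64 -0.03 -0.13 0 0.03 0 1; 0.64 -0.03 -0.14 0 0.02 0 1; 0.64 -0.04 -0.13 0 0.03 0 1; 0.64 -0.03 -0.13 0 0.02 0 1; 0.64 -0.04 -0.13 0 0.03 0 1; 0.64 -0.03 -0.13 0 0.02 0 1; 0.64 -0.04 -0.12 0 0.03 0 1; 0.64 -0.03 -0.12 0 0.02 0 1; 0.64 0 -0.12 0 0 0 1; 0.64 0 -0.12 0 0 0 1; 0.64 0 -0.12 0 0 0 1; 0.65 0 -0.12 0 0 0 1; 0.64 0 -0.12 0 0 0 1; 0.64 0 -0.12 0 0 0 1; 0.64 0 -0.11 0 0 0 1; 0.64 0 -0.12 0 0 0 1; 0.64 0 -0.12 0 0 0 1; 0.5 0.3 -0.01 0 0 0 1; 0.2 0.3 0 0 0 0 1",
)

```text
clock: 27.25
eef_pos: [574.1, 296.2, 178.3]
tool_rot: [-1.569, -0.002, 1.604]
force: [-0.2, 0.1, 0.4]
width: 85.4
```

Emit:
step_arm(
  moves="0 0 0 0 0 0 1; 0 0 0 0 0 0 1; 0 0 0 0 0 0 1",
)

```text
clock: 27.55
eef_pos: [576.3, 290.9, 179.9]
tool_rot: [-1.571, 0.001, 1.598]
force: [0.2, -0.7, -0.3]
width: 85.7
```

Run:
```python
from h import *
s=ctrl.read_state();print(s["qpos"].round(2),s["eef_pos"],s["width"],s["force"])
p=get_image("wrist");cv2.imwrite("pics/w10.png",p["color"])
for t in ["holder_mid","bottle_mid"]: print([(np.round(d["position"],1),d["conf"]) for d in nets.place_of(p,t)])
```

```text
[-0.1   0.78 -0.74  1.57  0.59  1.03  0.59] [576.30011888 290.8687182  179.89457179] 85.65535693630149 [ 0.21096134 -0.65298578 -0.26558621]
[(array([590.7, 302.1,  35.6]), 0.87)]
[(array([604.4, 149.4,  34.2]), 0.77)]
```

View pics/w10.png

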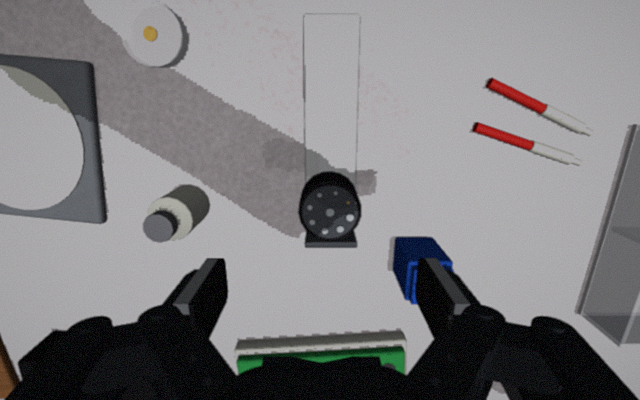

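Run:
```python
from h import *
s=ctrl.read_state();p=get_image("wrist")
f=lambda u,v,z: onplane(p,[[u,v]],z,s)[0].round(1)
print("holder",f(330,211.5,56),"row near",f(304,14,12),f(360,14,12),"stop",f(305.5,246,42),f(356.5,245.5,42),"cap",f(160,226,72))
H=f(330,211.5,56)
plan([(H[0],H[1],110,1.6),(H[0],H[1],23,1.6)],1,25)
```

```text
holder [593.2 299.7  56. ] row near [429.3 272.7  12. ] [428.  320.9  12. ] stop [633.1 278.1  42. ] [631.3 326.5  42. ] cap [604.6 157.2  72. ]
7 end [593.  299.9  22.9] [-1.571  0.     1.6  ]
0.05 0.47 -0.11 0.01 0 0 1; 0.05 0.47 -0.12 0 -0.01 0 1; 0.05 0.47 -0.11 0 0 0 1; 0 0.43 0 0 0 0 1; 0 0.44 0 0 0 0 1; 0 0.43 0 0 0 0 1; 0 0.44 0 0 0 0 1
```

Emit:
step_arm(
  moves="0.05 0.47 -0.11 0 0 0 1; 0.05 0.47 -0.12 0 0 0 1; 0.06 0.47 -0.11 0 0 0 1; 0 0.43 0 0 0 0 1; 0 0.44 0 0 0 0 1; 0 0.43 0 0 0 0 1; 0 0.44 0 0 0 0 1; 0 0 0 0 0 0 1; 0 0 0 0 0 0 1; 0 0 0 0 0 0 1",
)

```text
clock: 28.75
eef_pos: [593.3, 302.0, 23.9]
tool_rot: [-1.573, -0.001, 1.6]
force: [0.3, -0.2, 0.5]
width: 85.4
```

Run:
```python
from h import *
p=get_image("wrist");cv2.imwrite("pics/w11.png",p["color"])
```

```text
(no output)
```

View pics/w11.png

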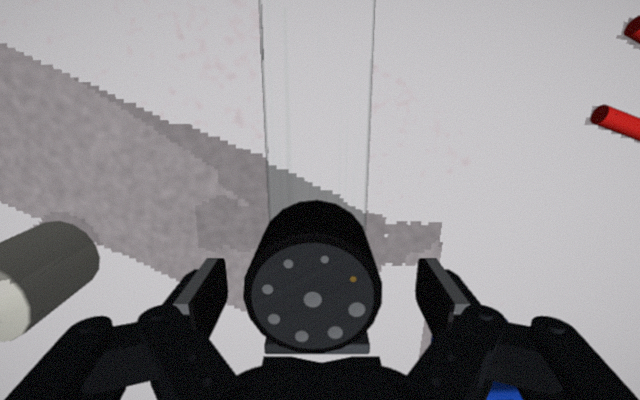

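Emit:
step_arm(
  moves="-0.04 0 0 0 0 0 1; 0 0 0 0 0 0 0.5; 0 0 0 0 0 0 0; 0 0 0 0 0 0 0; 0 0 0 0 0 0 0; 0 0 0 0 0 0 0; 0 0 0 0 0 0 0; 0 0 0 0 0 0 0; 0 0 0 0 0 0 0; 0 0 0 0 0 0 0",
)

```text
clock: 29.8
eef_pos: [592.9, 299.3, 23.1]
tool_rot: [-1.572, 0.0, 1.6]
force: [-0.2, -2.3, 5.7]
width: 54.7
```

Run:
```python
from h import *
s=ctrl.read_state();print(s["eef_pos"],s["width"])
plan([(593,300,63,1.6),(585,270,130,1.6),(500,-5,180,1.6)],0)
```

```text
[592.88867621 299.31915628  23.09146164] 54.716010241979134
14 end [500.2  -5.  180.2] [-1.571  0.     1.6  ]
0.01 -0.4 0 0.01 0 0 0; 0 -0.4 0 0 0 0 0; -0.2 -0.45 0.06 0 0 0 0; -0.19 -0.44 0.06 0 0 0 0; -0.2 -0.45 0.05 0 0 0 0; -0.61 -0.11 0.21 0 0 0 0; -0.6 -0.11 0.2 0 0 0 0; -0.61 -0.11 0.21 0 0 0 0; -0.6 -0.11 0.21 0 0 0 0; -0.61 -0.11 0.21 0 0 0 0; -0.6 -0.11 0.2 0 0 0 0; -0.61 -0.11 0.21 0 0 0 0; -0.6 -0.12 0.21 0 0 0 0; -0.61 -0.11 0.2 0 0 0 0
```

Emit:
step_arm(
  moves="0 -0.2 0 0 0 0 0; 0 -0.4 0 0 0 0 0; 0 -0.4 0 0 0 0 0; -0.2 -0.45 0.06 0 0 0 0; -0.19 -0.44 0.06 0 0 0 0; -0.3 -0.45 0.05 0 0 0 0; -0.61 -0.11 0.21 0 0 0 0; -0.6 -0.11 0.2 0 0 0 0; -0.61 -0.11 0.21 0 0 0 0; -0.6 -0.11 0.21 0 0 0 0; -0.61 -0.11 0.21 0 0 0 0; -0.6 -0.11 0.2 0 0 0 0; -0.61 -0.11 0.21 0 0 0 0; -0.6 -0.12 0.21 0 0 0 0; -0.5 0 0.2 0 0 0 0; 0 0 0 0 0 0 0; 0 0 0 0 0 0 0; 0 0 0 0 0 0 0",
)

```text
clock: 31.6
eef_pos: [500.2, -3.7, 184.1]
tool_rot: [-1.572, -0.001, 1.601]
force: [0.1, 0.1, -2.9]
width: 54.9
```

Run:
```python
from h import *
s=ctrl.read_state();print(s["qpos"].round(2),s["eef_pos"],s["width"],s["force"])
p=get_image("wrist");cv2.imwrite("pics/w12.png",p["color"])
print([(np.round(d["position"],1),d["conf"]) for d in nets.place_of(p,"stage")])
# white disc
g=p["color"];
```

```text
[ 0.5   0.6  -0.82  1.97  0.59  0.83  0.95] [500.16879817  -3.71479613 184.07655393] 54.87325280995621 [ 0.14287592  0.09968523 -2.88996747]
[(array([605.2, 147.9,  38.5]), 0.7), (array([ 607.3, -149.2,   22.9]), 0.36)]
```

View pics/w12.png

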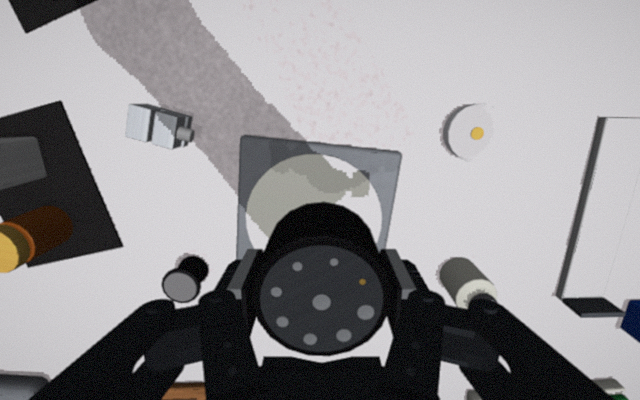

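Run:
```python
from h import *
def disc(img,p,seed,s,z=14):
    g=cv2.GaussianBlur(cv2.cvtColor(img,cv2.COLOR_BGR2GRAY),(3,3),0)
    m=g.copy(); mask=np.zeros((402,642),np.uint8)
    cv2.floodFill(m,mask,seed,255,18,18,cv2.FLOODFILL_FIXED_RANGE|(255<<8)|cv2.FLOODFILL_MASK_ONLY)
    mm=mask[1:-1,1:-1]; c=max(cv2.findContours(mm,0,1)[0],key=cv2.contourArea)[:,0]
    X=onplane(p,c,z,s)[:,:2].astype(np.float32)
    c=cv2.convexHull(X); 
    return g[seed[1],seed[0]],cv2.minEnclosingCircle(X),cv2.fitEllipse(c)
p=get_image("wrist"); w=p
print("w1",disc(cv2.imread("pics/w1.png"),w,(85,205),dict(eef_pos=[490.39,293.36,259.59],tool_rot=[-1.571,0.002,1.569])))
print("w4",disc(cv2.imread("pics/w4.png"),w,(570,180),dict(eef_pos=[546.3,-275.5,199.6],tool_rot=[-1.571,-0.001,1.599])))
p=get_image("scene"); im=cv2.imread("pics/scene0.png"); print("scene",disc(im,p,(327,240),None))
p=get_image("side"); im=cv2.imread("pics/side0.png"); print("side",disc(im,p,(350,224),None))
```

```text
w1 (np.uint8(166), ((543.8204956054688, -11.383489608764648), 69.4237289428711), ((543.8474731445312, -11.564654350280762), (137.86402893066406, 138.5146942138672), 119.50487518310547))
w4 (np.uint8(223), ((544.1658935546875, -10.292424201965332), 69.21154022216797), ((544.0875854492188, -10.22602653503418), (137.5620574951172, 137.97862243652344), 73.74701690673828))
scene (np.uint8(149), ((543.0108642578125, -10.441350936889648), 68.90597534179688), ((543.0264282226562, -10.378671646118164), (136.45449829101562, 137.5869598388672), 123.8720932006836))
side (np.uint8(209), ((543.6904296875, -10.665199279785156), 66.96450805664062), ((543.971435546875, -10.85716724395752), (132.09957885742188, 132.92893981933594), 54.67940139770508))
```

Run:
```python
from h import *
plan([(543.7,-10.7,110,1.6),(543.7,-10.7,28,1.6)],0,25)
```

```text
8 end [543.7 -10.7  27.8] [-1.571 -0.     1.6  ]
-0.04 0.37 -0.22 0 0 0 0; -0.04 0.37 -0.22 0 0.01 0 0; -0.04 0.37 -0.21 0 0 0 0; -0.04 0.37 -0.22 0 0 0 0; 0 0.41 0 0 0 0 0; 0 0.41 0 0 0 0 0; 0 0.41 0 0 0 0 0; 0 0.41 0 0 0 0 0
```

Emit:
step_arm(
  moves="-0.04 0.37 -0.22 0 0 0 0; -0.04 0.37 -0.22 0 0 0 0; -0.04 0.37 -0.21 0 0 0 0; -0.04 0.37 -0.22 0 0 0 0; 0 0.41 0 0 0 0 0; 0 0.41 0 0 0 0 0; 0 0.3 0 0 0 0 0; 0 0.25 0 0 0 0 0; 0 0.15 0 0 0 0 0; 0 0.1 0 0 0 0 0; 0 0.05 0 0 0 0 0; 0 0 0 0 0 0 0; 0 0 0 0 0 0 0; 0 0 0 0 0 0 0",
)

```text
clock: 33.25
eef_pos: [543.9, -11.7, 26.8]
tool_rot: [-1.572, 0.0, 1.6]
force: [-0.1, 0.1, -2.9]
width: 54.5
```

Emit:
step_arm(
  moves="0 0.03 0 0 0 0 0; 0 0 0 0 0 0 0; 0 0 0 0 0 0 0; 0 0 0 0 0 0 0",
)

```text
clock: 33.65
eef_pos: [543.9, -11.7, 25.1]
tool_rot: [-1.572, 0.0, 1.6]
force: [0.4, 0.8, 0.4]
width: 54.9
```

Emit:
step_arm(
  moves="0 0.02 0 0 0 0 0; 0 0 0 0 0 0 0; 0 0 0 0 0 0 0.5; 0 0 0 0 0 0 0.8; 0 0 0 0 0 0 1; 0 0 0 0 0 0 1; 0 0 0 0 0 0 1; 0 0 0 0 0 0 1; 0 -0.3 0 0 0 0 1; 0 -0.6 0 0 0 0 1; 0 -0.7 0 0 0 0 1; 0 -0.7 0 0 0 0 1; 0 -0.7 0 0 0 0 1; 0 -0.2 0 0 0 0 1; 0 0 0 0 0 0 1; 0 0 0 0 0 0 1",
)

```text
clock: 35.25
eef_pos: [542.9, -12.1, 183.4]
tool_rot: [-1.57, 0.001, 1.6]
force: [-0.5, -0.9, -0.9]
width: 85.7
```

Run:
```python
from h import *
s=ctrl.read_state();print(s["qpos"].round(2),s["eef_pos"],s["width"],s["force"])
p=get_image("wrist");cv2.imwrite("pics/w13.png",p["color"])
for t in ["holder_mid","bottle_mid"]: print([(np.round(d["position"],1),d["conf"]) for d in nets.place_of(p,t)])
```

```text
[ 0.48  0.65 -0.8   1.85  0.6   0.89  0.99] [542.87986809 -12.09705705 183.35905783] 85.68546730669259 [-0.48711094 -0.91678166 -0.90534254]
[(array([541.4,  -7.6,  41.3]), 0.8)]
[(array([606.4, 149.5,  33.9]), 0.9)]
```

View pics/w13.png

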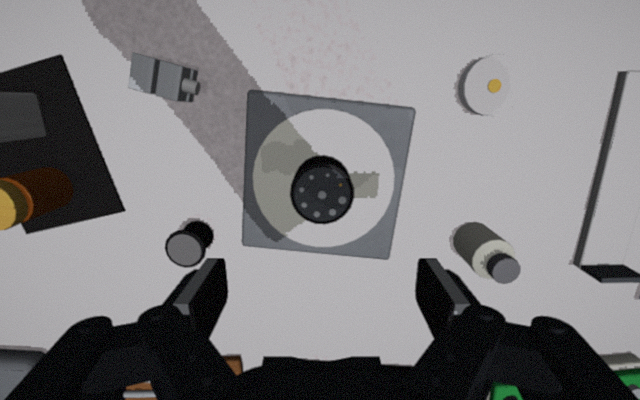

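Run:
```python
from h import *
s=ctrl.read_state();p=get_image("wrist")
f=lambda u,v,z: onplane(p,[[u,v]],z,s)[0].round(1)
print("holder",f(322,190,58),"cap",f(505,268,72))
plan([(575,152,200,1.6)],1,25)
```

```text
holder [539.8 -11.3  58. ] cap [602.4 152.   72. ]
7 end [574.9 151.8 200.1] [-1.571 -0.     1.6  ]
0.46 -0.05 -0.11 -0.02 0 0 1; 0.47 -0.05 -0.1 0 0 0 1; 0.46 -0.05 -0.11 0 0 0 1; 0.47 -0.05 -0.1 0 0 0 1; 0.46 -0.05 -0.11 0 0 0 1; 0.47 -0.05 -0.11 0 0 0 1; 0.46 -0.05 -0.1 0 0 0 1
```

Emit:
step_arm(
  moves="0.46 -0.05 -0.11 0 0 0 1; 0.47 -0.05 -0.1 0 0 0 1; 0.46 -0.05 -0.11 0 0 0 1; 0.47 -0.05 -0.1 0 0 0 1; 0.46 -0.05 -0.11 0 0 0 1; 0.47 -0.05 -0.11 0 0 0 1; 0.46 -0.05 -0.1 0 0 0 1; 0 0 0 0 0 0 1; 0 0 0 0 0 0 1; 0 0 0 0 0 0 1",
)

```text
clock: 36.45
eef_pos: [575.4, 150.4, 200.5]
tool_rot: [-1.569, 0.002, 1.599]
force: [-0.8, 0.2, -0.1]
width: 85.6
```

Run:
```python
from h import *
s=ctrl.read_state();print(s["qpos"].round(2),s["eef_pos"],s["width"],s["force"])
p=get_image("wrist");cv2.imwrite("pics/w14.png",p["color"])
for t in ["holder_mid","bottle_mid"]: print([(np.round(d["position"],1),d["conf"]) for d in nets.place_of(p,t)])
```

```text
[ 0.17  0.7  -0.79  1.7   0.57  1.    0.78] [575.44585625 150.38871723 200.4710016 ] 85.56764447599167 [-0.77261063  0.22678569 -0.05248934]
[(array([539.2,  -9. ,  37.8]), 0.68)]
[(array([605.8, 148.5,  35. ]), 0.93), (array([533.9, 296.2,  -0.9]), 0.67)]
```

View pics/w14.png

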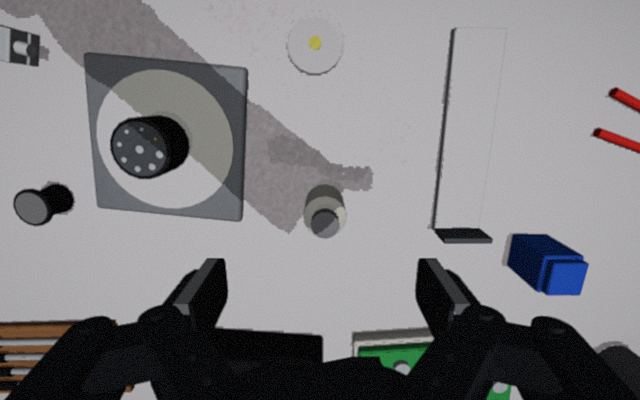

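Run:
```python
from h import *
s=ctrl.read_state();p=get_image("wrist")
f=lambda u,v,z: onplane(p,[[u,v]],z,s)[0].round(1)
C=f(325,223.5,72);print("cap",C,"base top edge",f(325,185,40))
plan([(C[0],C[1],110,1.6),(C[0],C[1],14,1.6)],1,25)
```

```text
cap [605.3 154.5  72. ] base top edge [577.8 153.9  40. ]
8 end [605.1 154.6  14.1] [-1.57e+00 -1.00e-03  1.60e+00]
0.02 0.46 -0.15 0 0 -0.01 1; 0.01 0.45 -0.15 0 -0.01 0 1; 0.01 0.46 -0.14 0 0 0 1; 0.02 0.45 -0.15 0 0 0 1; 0 0.48 0 0 0 0 1; 0 0.48 0 0 0 0 1; 0 0.48 0 0 0 0 1; 0 0.48 0 0 0 0 1
```

Emit:
step_arm(
  moves="0.02 0.46 -0.15 0 0 0 1; 0.01 0.45 -0.15 0 0 0 1; 0.01 0.46 -0.14 0 0 0 1; 0.02 0.45 -0.15 0 0 0 1; 0 0.48 0 0 0 0 1; 0 0.48 0 0 0 0 1; 0 0 0 0 0 0 1; 0 0 0 0 0 0 1; 0 0 0 0 0 0 1",
)

```text
clock: 37.55
eef_pos: [606.1, 156.1, 63.8]
tool_rot: [-1.573, -0.001, 1.6]
force: [-0.1, -0.2, -0.2]
width: 85.0
```

Run:
```python
from h import *
p=get_image("wrist");cv2.imwrite("pics/w15.png",p["color"])
```

```text
(no output)
```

View pics/w15.png

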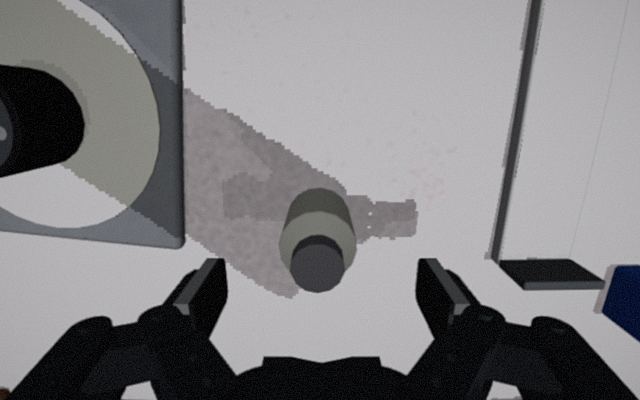

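Run:
```python
from h import *
s=ctrl.read_state();p=get_image("wrist")
f=lambda u,v,z: onplane(p,[[u,v]],z,s)[0].round(1)
print("cap",f(317.5,263,72),s["eef_pos"])
```

```text
cap [603.4 154.3  72. ] [606.14556733 156.111501    63.92163835]
```

Emit:
step_arm(
  moves="-0.03 0.3 0.03 0 0 0 1; 0 0.4 0 0 0 0 1; 0 0.27 0 0 0 0 1; 0 0 0 0 0 0 1; 0 0 0 0 0 0 1; 0 0 0 0 0 0 0.5; 0 0 0 0 0 0 0; 0 0 0 0 0 0 0; 0 0 0 0 0 0 0; 0 0 0 0 0 0 0; 0 0 0 0 0 0 0; 0 0 0 0 0 0 0; 0 0 0 0 0 0 0; 0 0 0 0 0 0 0; 0 0 0 0 0 0 0",
)

```text
clock: 39.15
eef_pos: [604.3, 154.2, 14.7]
tool_rot: [-1.572, 0.0, 1.6]
force: [-0.6, -1.7, 5.7]
width: 40.8
```

Run:
```python
from h import *
s=ctrl.read_state();print(s["eef_pos"],s["width"])
p=get_image("wrist");cv2.imwrite("pics/w16.png",p["color"])
plan([(604.5,154,60,1.6),(580,180,120,1.6),(580,270,120,1.6)],0,30)
```

```text
[604.25914311 154.19225959  14.74649552] 40.77773969561065
8 end [579.8 270.  120.2] [-1.571  0.     1.6  ]
0 -0.45 0 0.01 0 0 0; 0 -0.45 0 0 0 0 0; 0.18 -0.4 0.16 0 0 0 0; 0.17 -0.4 0.15 0 0 0 0; 0.18 -0.4 0.16 0 0 0 0; 0.6 0 -0.02 0 0 0 0; 0.6 0 -0.02 0 0 0 0; 0.6 -0.01 -0.01 0 0 0 0
```

View pics/w16.png

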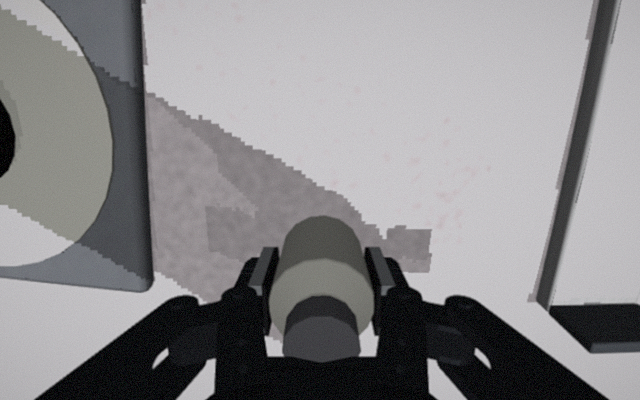

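Emit:
step_arm(
  moves="0 -0.2 0 0 0 0 0; 0 -0.45 0 0 0 0 0; 0 -0.45 0 0 0 0 0; 0.18 -0.4 0.16 0 0 0 0; 0.17 -0.4 0.15 0 0 0 0; 0.4 -0.4 0 0 0 0 0; 0.6 0 0 0 0 0 0; 0.6 0 0 0 0 0 0; 0.6 0 0 0 0 0 0; 0.2 0 0 0 0 0 0; 0 0 0 0 0 0 0; 0 0 0 0 0 0 0",
)

```text
clock: 40.4
eef_pos: [584.2, 289.4, 128.4]
tool_rot: [-1.57, 0.002, 1.599]
force: [0.2, -0.2, -2.8]
width: 40.8
```

Run:
```python
from h import *
s=ctrl.read_state();print(s["eef_pos"],s["width"])
p=get_image("wrist");cv2.imwrite("pics/w17.png",p["color"])
plan([(592,301,80,1.6),(592,301,30,1.6)],0,25)
```

```text
[584.23610298 289.36970238 128.40936077] 40.785638324689856
5 end [592.2 300.9  29.9] [-1.57   0.     1.599]
0.08 0.32 -0.05 0 0 -0.02 0; 0.08 0.33 -0.05 0 -0.01 0 0; 0.08 0.32 -0.06 0 0 0 0; 0 0.5 0 0 0 0 0; 0 0.5 0 0 0 0 0
```

View pics/w17.png

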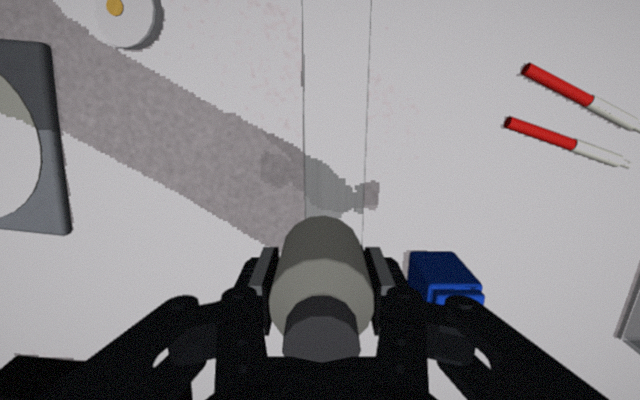

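Emit:
step_arm(
  moves="0.08 0.32 -0.05 0 0 0 0; 0.08 0.33 -0.05 0 0 0 0; 0.08 0.32 -0.06 0 0 0 0; 0 0.4 0 0 0 0 0; 0 0.3 0 0 0 0 0; 0 0.2 0 0 0 0 0; 0 0.1 0 0 0 0 0; 0 0 0 0 0 0 0; 0 0 0 0 0 0 0; 0 0 0 0 0 0 0",
)

```text
clock: 41.45
eef_pos: [592.4, 303.9, 31.3]
tool_rot: [-1.572, -0.001, 1.6]
force: [-0.2, -0.2, -2.1]
width: 40.6
```

Emit:
step_arm(
  moves="-0.05 0.03 0 0 0 0 0; 0 0.03 0 0 0 0 0; 0 0.02 0 0 0 0 0; 0 0 0 0 0 0 0; 0 0 0 0 0 0 0; 0 0 0 0 0 0 0",
)

```text
clock: 42.05
eef_pos: [592.1, 300.4, 26.8]
tool_rot: [-1.571, 0.001, 1.6]
force: [-1.2, -2.7, 5.2]
width: 40.9
```

Emit:
step_arm(
  moves="0 0 0 0 0 0 0.3; 0 0 0 0 0 0 0.6; 0 0 0 0 0 0 1; 0 0 0 0 0 0 1; 0 0 0 0 0 0 1; 0 0 0 0 0 0 1; 0 0 0 0 0 0 1; 0 -0.3 0 0 0 0 1; 0 -0.6 0 0 0 0 1; 0 -0.7 0 0 0 0 1; 0 -0.7 0 0 0 0 1; 0 -0.7 0 0 0 0 1; 0 -0.4 0.2 0 0 0 1; 0 0 0.4 0 0 0 1; 0 0 0 0 0 0 1; 0 0 0 0 0 0 1",
)

```text
clock: 43.65
eef_pos: [562.3, 299.9, 197.2]
tool_rot: [-1.572, 0.0, 1.601]
force: [-0.3, 0.7, 0.1]
width: 85.1
```

Run:
```python
from h import *
s=ctrl.read_state();print(s["qpos"].round(2),s["eef_pos"],s["width"],s["force"])
p=get_image("wrist");cv2.imwrite("pics/w18.png",p["color"])
for t in ["row","bottle_mid"]: print([(np.round(d["position"],1),d["conf"]) for d in nets.place_of(p,t)])
plan([(530,-20,210,1.6),(460,-290,210,1.6)],1,36)
```

```text
[-0.11  0.75 -0.76  1.58  0.57  1.05  0.58] [562.28259203 299.91947367 197.17967729] 85.10792318890289 [-0.31796358  0.6998229   0.14665883]
[(array([ 5.312e+02,  2.956e+02, -1.000e-01]), 0.9)]
[(array([591.8, 293.6,  46.1]), 0.56)]
17 end [ 459.8 -290.1  210.2] [-1.571  0.     1.6  ]
-0.71 -0.03 0.09 0 0 0 1; -0.71 -0.03 0.1 0 0 0 1; -0.7 -0.03 0.09 0 0 0 1; -0.71 -0.03 0.09 0 0 0 1; -0.71 -0.03 0.09 0 0 0 1; -0.71 -0.04 0.1 0 0 0 1; -0.71 -0.03 0.09 0 -0.01 0 1; -0.7 -0.03 0.09 0 0 0 1; -0.71 -0.03 0.1 0 0 0 1; -0.67 0 0.19 0 0 0 1; -0.67 0 0.2 0 0 0 1; -0.67 0 0.19 0 0 0 1; -0.67 0 0.2 0 0 0 1; -0.67 0 0.19 0 0 0 1; -0.67 0 0.2 0 0 0 1; -0.67 0 0.19 0 0 0 1; -0.67 0 0.2 0 0 0 1
```

View pics/w18.png

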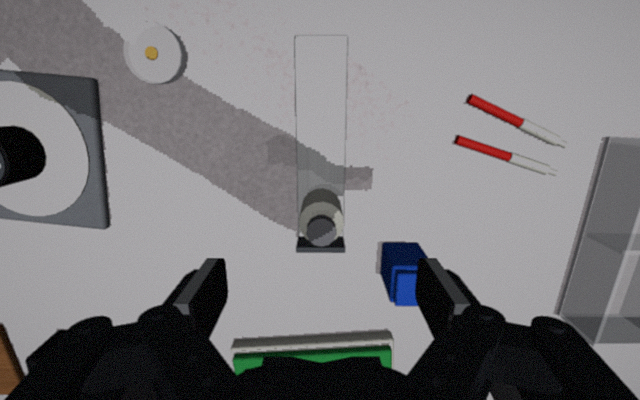

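Emit:
step_arm(
  moves="-0.4 -0.03 0.09 0 0 0 1; -0.71 -0.03 0.1 0 0 0 1; -0.7 -0.03 0.09 0 0 0 1; -0.71 -0.03 0.09 0 0 0 1; -0.71 -0.03 0.09 0 0 0 1; -0.71 -0.04 0.1 0 0 0 1; -0.71 -0.03 0.09 0 0 0 1; -0.7 -0.03 0.09 0 0 0 1; -0.71 -0.03 0.1 0 0 0 1; -0.67 0 0.19 0 0 0 1; -0.67 0 0.2 0 0 0 1; -0.67 0 0.19 0 0 0 1; -0.67 0 0.2 0 0 0 1; -0.67 0 0.19 0 -0.05 0 1; -0.67 0 0.2 0 -0.05 0 1; -0.67 0 0.19 0 -0.05 0 1; -0.67 0 0.2 0 -0.05 0 1; -0.3 0 0 0 0 0 1; 0 0 0 0 0 0 1; 0 0 0 0 0 0 1",
)

```text
clock: 45.8
eef_pos: [461.5, -288.1, 210.2]
tool_rot: [-1.572, -0.002, 1.625]
force: [0.5, -0.1, -0.2]
width: 85.2
```

Run:
```python
from h import *
s=ctrl.read_state();print(s["qpos"].round(2),s["eef_pos"],s["width"],s["force"])
p=get_image("wrist");cv2.imwrite("pics/w19.png",p["color"])
```

```text
[ 1.05  0.63 -0.86  1.82  0.58  0.96  1.57] [ 461.46962475 -288.05234508  210.24524255] 85.18019371272477 [ 0.5420381  -0.13128855 -0.23625092]
```

View pics/w19.png

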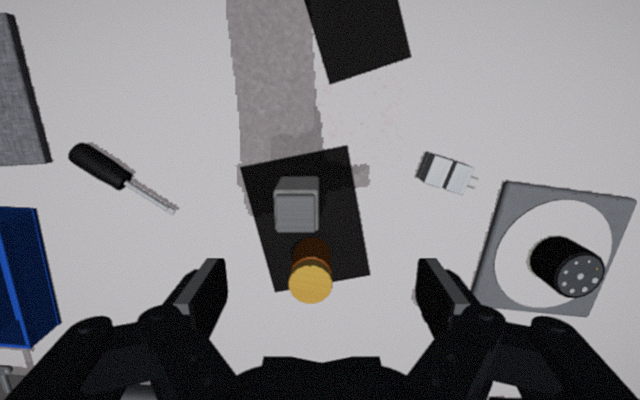

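Run:
```python
from h import *
s=ctrl.read_state();p=get_image("wrist")
f=lambda u,v,z: onplane(p,[[u,v]],z,s)[0].round(1)
print("tin",f(298,213,73),"jar",f(311,282,73))
plan([(485,-310.6,110,1.626),(485,-310.6,21,1.626)],1,25)
```

```text
tin [ 485.6 -307.3   73. ] jar [ 556.4 -292.2   73. ]
9 end [ 484.9 -310.5   21. ] [-1.57   0.     1.626]
-0.1 0.4 -0.09 0.01 0 0.01 1; -0.1 0.4 -0.09 0 0 0 1; -0.1 0.41 -0.08 0 0.01 0 1; -0.09 0.4 -0.09 0 0 0 1; -0.1 0.4 -0.09 0 0 0 1; 0 0.44 0 0 0 0 1; 0 0.45 0 0 0 0 1; 0 0.44 0 0 0 0 1; 0 0.45 0 0 0 0 1
```

Emit:
step_arm(
  moves="-0.1 0.4 -0.09 0 0 0 1; -0.1 0.4 -0.09 0 0 0 1; -0.1 0.41 -0.08 0 0 0 1; -0.08 0.4 -0.09 0 0 0 1; -0.08 0.4 -0.09 0 0 0 1; 0 0.44 0 0 0 0 1; 0 0.45 0 0 0 0 1; 0 0.44 0 0 0 0 1; 0 0.4 0 0 0 0 1; 0 0 0 0 0 0 1; 0 0 0 0 0 0 1; 0 0 0 0 0 0 1",
)

```text
clock: 47.1
eef_pos: [485.2, -310.9, 24.6]
tool_rot: [-1.573, 0.001, 1.625]
force: [-0.5, -0.2, -0.2]
width: 85.6
```

Run:
```python
from h import *
p=get_image("wrist");cv2.imwrite("pics/w20.png",p["color"])
```

```text
(no output)
```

View pics/w20.png

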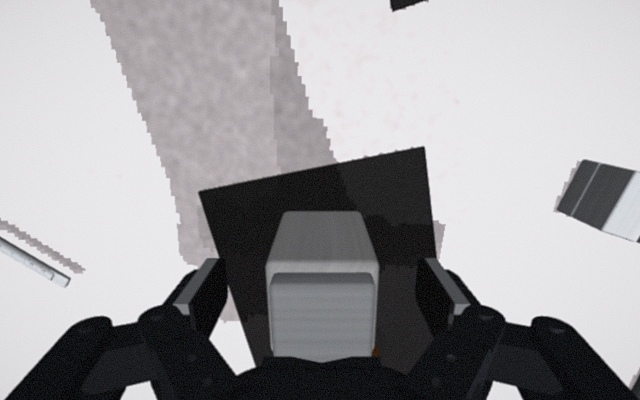

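Tin is centred (px ~322) between the pads. Lower 3.5 mm and close.

Emit:
step_arm(
  moves="0 0.07 0 0 0 0 1; 0 0 0 0 0 0 1; 0 0 0 0 0 0 0.5; 0 0 0 0 0 0 0; 0 0 0 0 0 0 0; 0 0 0 0 0 0 0; 0 0 0 0 0 0 0; 0 0 0 0 0 0 0; 0 0 0 0 0 0 0; 0 0 0 0 0 0 0; 0 0 0 0 0 0 0; 0 0 0 0 0 0 0",
)

```text
clock: 48.35
eef_pos: [484.2, -311.3, 20.0]
tool_rot: [-1.571, 0.0, 1.624]
force: [0.0, 0.0, 5.5]
width: 41.4
```

Run:
```python
from h import *
s=ctrl.read_state();print(s["eef_pos"],s["width"])
plan([(485,-310,110,1.626),(510,-150,200,1.626),(535,0,200,1.626),(525,280,180,1.626),(528.9,300.5,130,1.626)],0,33)
```

```text
[ 484.18724928 -311.29790114   20.04720423] 41.36053289762524
25 end [528.8 300.6 130. ] [-1.571  0.     1.625]
0.01 -0.6 -0.01 0 0 0 0; 0.01 -0.6 0 0 -0.01 0 0; 0 -0.6 -0.01 0 0 0 0; 0.53 -0.3 -0.11 0 0 0 0; 0.53 -0.3 -0.11 0 0 0 0; 0.53 -0.3 -0.12 0 0 0 0; 0.52 -0.3 -0.11 0 0 0 0; 0.53 -0.3 -0.11 0 0 0 0; 0.53 -0.3 -0.11 0 0 0 0; 0.59 0 -0.13 0 0 0 0; 0.6 0 -0.14 0 0 0 0; 0.59 0 -0.13 0 0 0 0; 0.6 0 -0.13 0 0 0 0; 0.59 0 -0.14 0 0 0 0; 0.62 0.04 -0.01 0 0 0 0; 0.63 0.05 -0.01 0 0 0 0; 0.62 0.04 -0.01 0 0 0 0; 0.62 0.05 -0.02 0 0 0 0; 0.62 0.04 -0.01 0 0 0 0; 0.63 0.05 -0.01 0 0 0 0

0.62 0.04 -0.01 0 0 0 0; 0.62 0.05 -0.01 0 0 0 0; 0.62 0.04 -0.01 0 0 0 0; 0.2 0.5 -0.05 0 0 0 0; 0.21 0.5 -0.05 0 0 0 0
```

Emit:
step_arm(
  moves="0 -0.2 0 0 0 0 0; 0 -0.5 0 0 0 0 0; 0 -0.6 0 0 0 0 0; 0 -0.6 0 0 0 0 0; 0.53 -0.3 -0.11 0 0 0 0; 0.53 -0.3 -0.11 0 0 0 0; 0.53 -0.3 -0.12 0 0 0 0; 0.52 -0.3 -0.11 0 0 0 0; 0.53 -0.3 -0.11 0 0 0 0; 0.53 -0.3 -0.11 0 0 0 0; 0.59 0 -0.13 0 0 0 0; 0.6 0 -0.14 0 0 0 0; 0.59 0 -0.13 0 0 0 0; 0.6 0 -0.13 0 0 0 0; 0.59 0 -0.14 0 0 0 0; 0.62 0.04 -0.01 0 0 0 0; 0.63 0.05 -0.01 0 0 0 0; 0.62 0.04 -0.01 0 0 0 0; 0.62 0.05 -0.02 0 0 0 0; 0.62 0.04 -0.01 0 0 0 0",
)

```text
clock: 50.35
eef_pos: [528.5, 154.8, 193.6]
tool_rot: [-1.57, 0.001, 1.624]
force: [0.6, -0.3, -1.6]
width: 41.5
```

Emit:
step_arm(
  moves="0.63 0.05 -0.01 0 0 0 0; 0.62 0.04 -0.01 0 0 0 0; 0.62 0.05 -0.01 0 0 0 0; 0.62 0.04 -0.01 0 0 0 0; 0.2 0.5 -0.05 0 0 0 0; 0.1 0.3 -0.05 0 0 0 0; 0 0 0 0 0 0 0; 0 0 0 0 0 0 0; 0 0 0 0 0 0 0",
)

```text
clock: 51.25
eef_pos: [529.4, 292.9, 145.5]
tool_rot: [-1.572, 0.0, 1.622]
force: [0.5, -0.1, -2.2]
width: 41.2
```

Run:
```python
from h import *
s=ctrl.read_state();print(s["eef_pos"],s["width"],s["qpos"].round(2))
p=get_image("wrist");cv2.imwrite("pics/w21.png",p["color"])
plan([(528.9,300.2,90,1.626),(528.9,300.2,33,1.626)],0,25)
```

```text
[529.36057259 292.85622759 145.49099991] 41.22792907200925 [-0.12  0.77 -0.73  1.72  0.63  0.9   0.51]
6 end [529.  300.   33.2] [-1.571 -0.     1.626]
0.05 0.37 0 0.01 -0.01 0 0; 0.05 0.37 0 0 -0.01 0 0; 0.04 0.37 0 0 -0.01 0 0; 0 0.38 0 0 0 0 0; 0 0.38 0 0 0 0 0; 0 0.38 0 0 0 0 0
```

View pics/w21.png

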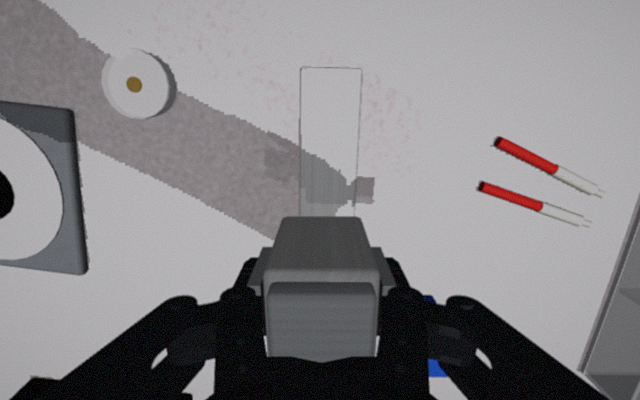

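Emit:
step_arm(
  moves="0.05 0.37 0 0 0 0 0; 0.05 0.37 0 0 0 0 0; 0.04 0.37 0 0 0 0 0; 0 0.38 0 0 0 0 0; 0 0.35 0 0 0 0 0; 0 0.2 0 0 0 0 0; 0 0.1 0 0 0 0 0; 0 0.06 0 0 0 0 0; 0 0.04 0 0 0 0 0; 0 0 0 0 0 0 0; 0 0 0 0 0 0 0; 0 0 0 0 0 0 0",
)

```text
clock: 52.5
eef_pos: [528.6, 301.1, 33.3]
tool_rot: [-1.572, -0.0, 1.624]
force: [0.1, -0.7, -1.5]
width: 41.4
```

Emit:
step_arm(
  moves="0 0.04 0 0 0 0 0; 0 0.02 0 0 0 0 0; 0 0.02 0 0 0 0 0; 0 0 0 0 0 0 0; 0 0 0 0 0 0 0; 0 0 0 0 0 0 0",
)

```text
clock: 53.1
eef_pos: [528.3, 300.9, 29.1]
tool_rot: [-1.571, 0.0, 1.624]
force: [-2.1, -1.0, 3.9]
width: 41.3
```

Emit:
step_arm(
  moves="0 0 0 0 0 0 0.3; 0 0 0 0 0 0 0.6; 0 0 0 0 0 0 1; 0 0 0 0 0 0 1; 0 0 0 0 0 0 1; 0 0 0 0 0 0 1; 0 0 0 0 0 0 1; 0 -0.3 0 0 0 0 1; 0 -0.6 0 0 0 0 1; 0 -0.7 0 0 0 0 1; 0 -0.7 0 0 0 0 1; 0 -0.7 0 0 0 0 1; 0 -0.4 0.2 0 0 0 1; 0 0 0.4 0 0 0 1; 0 0 0 0 0 0 1; 0 0 0 0 0 0 1",
)

```text
clock: 54.7
eef_pos: [498.8, 299.2, 199.5]
tool_rot: [-1.572, 0.0, 1.625]
force: [0.2, -0.4, -0.1]
width: 85.6
```

Run:
```python
from h import *
s=ctrl.read_state();print(s["qpos"].round(2),s["eef_pos"],s["width"],s["force"])
p=get_image("wrist");cv2.imwrite("pics/w22.png",p["color"])
plan([(530,-20,210,1.6),(530,-275,210,1.6)],1,36)
```

```text
[-0.11  0.67 -0.78  1.74  0.56  0.97  0.51] [498.7850416  299.15934848 199.54079682] 85.56476514521617 [ 0.16880979 -0.40033033 -0.05494778]
17 end [ 530.2 -275.1  210.2] [-1.57  0.    1.6 ]
-0.71 -0.02 -0.03 0.01 0.02 0 1; -0.71 -0.03 -0.03 0 0.02 0 1; -0.71 -0.02 -0.04 0 0.03 0 1; -0.72 -0.03 -0.03 0 0.02 0 1; -0.71 -0.02 -0.04 0 0.02 0 1; -0.71 -0.02 -0.04 0 0.02 0 1; -0.71 -0.03 -0.05 0 0.02 0 1; -0.71 -0.02 -0.04 0 0.03 0 1; -0.71 -0.03 -0.04 0 0.02 0 1; -0.64 0 0.02 0 0 0 1; -0.63 0 0.02 0 0 0 1; -0.64 0 0.01 0 0 0 1; -0.64 0 0.02 0 0 0 1; -0.64 0 0.02 0 0 0 1; -0.63 0 0.02 0 0 0 1; -0.64 0 0.02 0 0 0 1; -0.64 0 0.01 0 0 0 1
```

View pics/w22.png

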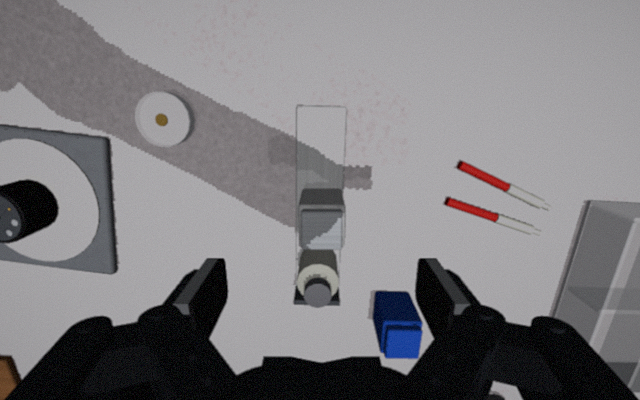

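The tin stands in the middle with the bottle upright behind it. Now the jar.

Emit:
step_arm(
  moves="-0.4 -0.02 -0.03 0 0.02 0 1; -0.71 -0.03 -0.03 0 0.02 0 1; -0.71 -0.02 -0.04 0 0.03 0 1; -0.72 -0.03 -0.03 0 0.02 0 1; -0.71 -0.02 -0.04 0 0.02 0 1; -0.71 -0.02 -0.04 0 0.02 0 1; -0.71 -0.03 -0.05 0 0.02 0 1; -0.71 -0.02 -0.04 0 0.03 0 1; -0.71 -0.03 -0.04 0 0.02 0 1; -0.64 0 0.02 0 0 0 1; -0.63 0 0.02 0 0 0 1; -0.64 0 0.01 0 0 0 1; -0.64 0 0.02 0 0 0 1; -0.64 0 0.02 0 0 0 1; -0.63 0 0.02 0 0 0 1; -0.64 0 0.02 0 0 0 1; -0.64 0 0.01 0 0 0 1; -0.3 0 0 0 0 0 1; 0 0 0 0 0 0 1; 0 0 0 0 0 0 1",
)

```text
clock: 56.75
eef_pos: [529.5, -272.6, 209.6]
tool_rot: [-1.571, -0.002, 1.601]
force: [0.6, -1.0, -0.0]
width: 85.5
```

Run:
```python
from h import *
s=ctrl.read_state();print(s["qpos"].round(2),s["eef_pos"],s["width"],s["force"])
p=get_image("wrist");cv2.imwrite("pics/w23.png",p["color"])
print([(np.round(d["position"],1),d["conf"]) for d in nets.place_of(p,"jar_mid")])
plan([(558.4,-293.6,110,1.6),(558.4,-293.6,24,1.6)],1,25)
```

```text
[ 0.92  0.69 -0.82  1.68  0.58  1.02  1.5 ] [ 529.46342935 -272.63179432  209.63672908] 85.48625580970986 [ 0.55102827 -0.95532328 -0.04608837]
[(array([ 557. , -299.9,   40.5]), 0.77)]
9 end [ 558.4 -293.4   24. ] [-1.571 -0.     1.6  ]
-0.09 0.4 -0.11 0 0.01 0.01 1; -0.09 0.4 -0.11 0 0 0 1; -0.09 0.4 -0.12 0 0.01 0 1; -0.09 0.4 -0.11 0 0 0 1; -0.09 0.4 -0.11 0 0.01 0 1; 0 0.43 0 0 0 0 1; 0 0.43 0 0 0 0 1; 0 0.43 0 0 0 0 1; 0 0.43 0 0 0 0 1
```

View pics/w23.png

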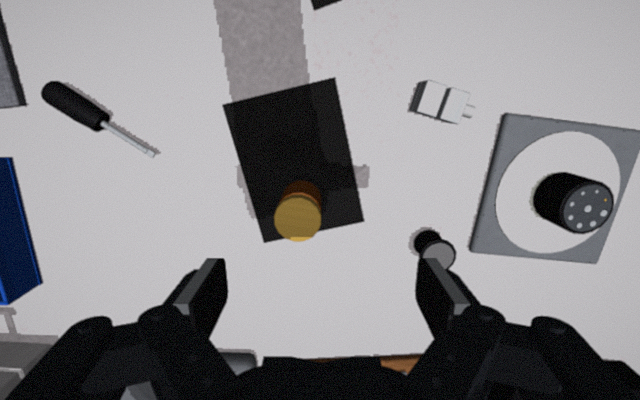

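Emit:
step_arm(
  moves="-0.09 0.4 -0.11 0 0 0 1; -0.09 0.4 -0.11 0 0 0 1; -0.08 0.4 -0.12 0 0 0 1; -0.08 0.4 -0.11 0 0 0 1; -0.07 0.4 -0.11 0 0 0 1; 0 0.43 0 0 0 0 1; 0 0.43 0 0 0 0 1; 0 0.43 0 0 0 0 1; 0 0.43 0 0 0 0 1; 0 0 0 0 0 0 1; 0 0 0 0 0 0 1; 0 0 0 0 0 0 1",
)

```text
clock: 58.05
eef_pos: [559.0, -293.4, 25.3]
tool_rot: [-1.573, 0.0, 1.601]
force: [-0.2, 0.1, 0.3]
width: 85.5
```

Run:
```python
from h import *
p=get_image("wrist");cv2.imwrite("pics/w24.png",p["color"])
```

```text
(no output)
```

View pics/w24.png

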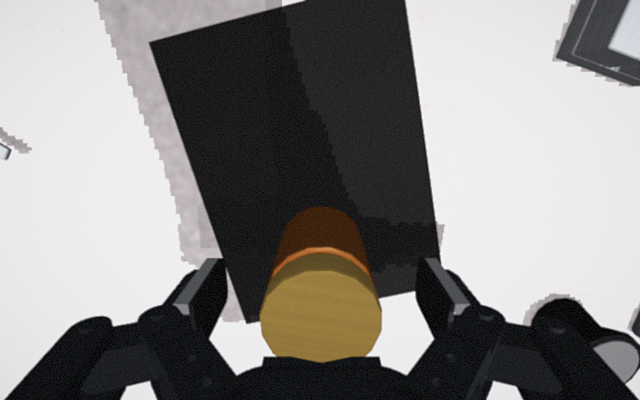

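Jar centred (px ~321). Lower 3 mm, grip.

Emit:
step_arm(
  moves="0 0.06 0 0 0 0 1; 0 0 0 0 0 0 1; 0 0 0 0 0 0 0.5; 0 0 0 0 0 0 0; 0 0 0 0 0 0 0; 0 0 0 0 0 0 0; 0 0 0 0 0 0 0; 0 0 0 0 0 0 0; 0 0 0 0 0 0 0; 0 0 0 0 0 0 0; 0 0 0 0 0 0 0; 0 0 0 0 0 0 0",
)

```text
clock: 59.3
eef_pos: [558.1, -293.9, 21.2]
tool_rot: [-1.571, 0.0, 1.6]
force: [0.2, 0.8, 5.2]
width: 42.7
```

Run:
```python
from h import *
s=ctrl.read_state();print(s["eef_pos"],s["width"])
plan([(558.5,-293,110,1.6),(545,-130,200,1.6),(530,0,200,1.6),(466.6,280,180,1.6),(466.6,298.7,130,1.6)],0,33)
```

```text
[ 558.11468825 -293.89618828   21.1730668 ] 42.664438179961465
24 end [466.7 298.7 130.2] [-1.57  0.    1.6 ]
0.01 -0.59 0 0.01 0 0 0; 0 -0.59 -0.01 0 0 0 0; 0.01 -0.6 0 0 0 0 0; 0.54 -0.3 0.03 0 0 0 0; 0.55 -0.3 0.03 0 0 0 0; 0.54 -0.3 0.03 0 0 0 0; 0.55 -0.3 0.03 0 0 0 0; 0.54 -0.3 0.03 0 0 0 0; 0.54 -0.3 0.03 0 0 0 0; 0.65 0 0.06 0 0 0 0; 0.66 0 0.05 0 0 0 0; 0.65 0 0.06 0 0 0 0; 0.65 0 0.05 0 0 0 0; 0.63 0.04 0.12 0 0 0 0; 0.62 0.05 0.13 0 0 0 0; 0.63 0.04 0.12 0 0 0 0; 0.63 0.05 0.12 0 0 0 0; 0.62 0.04 0.12 0 0 0 0; 0.63 0.05 0.13 0 0 0 0; 0.62 0.04 0.12 0 0 0 0

0.63 0.05 0.12 0 0 0 0; 0.63 0.04 0.12 0 0 0 0; 0.19 0.5 0 0 0 0 0; 0.18 0.5 -0.01 0 0 0 0
```

Emit:
step_arm(
  moves="0 -0.2 0 0 0 0 0; 0 -0.5 0 0 0 0 0; 0 -0.59 0 0 0 0 0; 0.01 -0.6 0 0 0 0 0; 0.54 -0.3 0.03 0 0 0 0; 0.55 -0.3 0.03 0 0 0 0; 0.54 -0.3 0.03 0 0 0 0; 0.55 -0.3 0.03 0 0 0 0; 0.54 -0.3 0.03 0 0 0 0; 0.54 -0.3 0.03 0 0 0 0; 0.65 0 0.06 0 0 0 0; 0.66 0 0.05 0 0 0 0; 0.65 0 0.06 0 0 0 0; 0.65 0 0.05 0 0 0 0; 0.63 0.04 0.12 0 0 0 0; 0.62 0.05 0.13 0 0 0 0; 0.63 0.04 0.12 0 0 0 0; 0.63 0.05 0.12 0 0 0 0; 0.62 0.04 0.12 0 0 0 0; 0.63 0.05 0.13 0 0 0 0",
)

```text
clock: 61.3
eef_pos: [485.9, 186.7, 191.6]
tool_rot: [-1.57, 0.001, 1.6]
force: [1.0, -0.6, -1.5]
width: 42.9
```

Emit:
step_arm(
  moves="0.62 0.04 0.12 0 0 0 0; 0.63 0.05 0.12 0 0 0 0; 0.63 0.04 0.12 0 0 0 0; 0.19 0.5 0 0 0 0 0; 0.1 0.3 -0.01 0 0 0 0; 0 0 0 0 0 0 0; 0 0 0 0 0 0 0; 0 0 0 0 0 0 0",
)

```text
clock: 62.1
eef_pos: [466.7, 293.2, 145.9]
tool_rot: [-1.572, 0.0, 1.598]
force: [0.1, 0.1, -1.7]
width: 42.6
```

Run:
```python
from h import *
s=ctrl.read_state();print(s["eef_pos"],s["width"],s["qpos"].round(2))
p=get_image("wrist");cv2.imwrite("pics/w25.png",p["color"])
plan([(466.6,298.5,90,1.6),(466.6,298.5,33,1.6)],0,25)
```

```text
[466.70618752 293.17154871 145.90111293] 42.64205033543472 [-0.16  0.7  -0.72  1.87  0.62  0.82  0.39]
6 end [466.6 298.3  33. ] [-1.571 -0.     1.6  ]
0.03 0.37 0 0.01 0 0 0; 0.04 0.38 0 0 -0.01 0 0; 0.03 0.37 0 0 0 0 0; 0 0.38 0 0 0 0 0; 0 0.38 0 0 0 0 0; 0 0.38 0 0 0 0 0
```

View pics/w25.png

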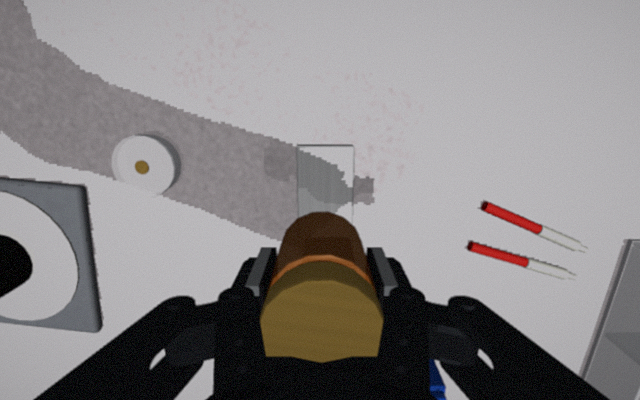

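Emit:
step_arm(
  moves="0.03 0.37 0 0 0 0 0; 0.03 0.38 0 0 0 0 0; 0.03 0.37 0 0 0 0 0; 0 0.38 0 0 0 0 0; 0 0.35 0 0 0 0 0; 0 0.2 0 0 0 0 0; 0 0.1 0 0 0 0 0; 0 0.06 0 0 0 0 0; 0 0.04 0 0 0 0 0; 0 0 0 0 0 0 0; 0 0 0 0 0 0 0; 0 0 0 0 0 0 0",
)

```text
clock: 63.35
eef_pos: [466.1, 298.7, 33.2]
tool_rot: [-1.571, -0.0, 1.6]
force: [-0.2, -0.7, -2.2]
width: 42.6
```

Emit:
step_arm(
  moves="0 0.03 0 0 0 0 0; 0 0.02 0 0 0 0 0; 0 0.01 0 0 0 0 0; 0 0 0 0 0 0 0; 0 0 0 0 0 0 0; 0 0 0 0 0 0 0",
)

```text
clock: 63.95
eef_pos: [465.9, 298.6, 30.1]
tool_rot: [-1.571, 0.0, 1.6]
force: [-0.3, -0.8, 4.9]
width: 42.5
```

Emit:
step_arm(
  moves="0 0 0 0 0 0 0.3; 0 0 0 0 0 0 0.6; 0 0 0 0 0 0 1; 0 0 0 0 0 0 1; 0 0 0 0 0 0 1; 0 0 0 0 0 0 1; 0 0 0 0 0 0 1; 0 -0.3 0 0 0 0 1; 0 -0.6 0 0 0 0 1; 0 -0.7 0 0 0 0 1; 0 -0.7 0 0 0 0 1; 0 -0.7 0 0 0 0 1; 0 -0.7 -0.2 0 0 0 1; 0 -0.3 -0.2 0 0 0 1; 0 0 0 0 0 0 1; 0 0 0 0 0 0 1",
)

```text
clock: 65.55
eef_pos: [485.3, 298.8, 230.0]
tool_rot: [-1.571, 0.0, 1.6]
force: [-0.1, 0.1, -0.6]
width: 85.3
```

Run:
```python
from h import *
s=ctrl.read_state();print(s["eef_pos"],s["width"],s["force"])
p=get_image("wrist");cv2.imwrite("pics/w26.png",p["color"])
q=get_image("scene");cv2.imwrite("pics/s26.png",q["color"])
for n,im in (("w",p),("s",q)):
  for t in ["jar_mid","tin_mid","bottle_mid","holder_mid","stage","row","loupe_mid","dish_mid","clamp_mid"]: print(n,t,[(np.round(d["position"],1),d["conf"]) for d in nets.place_of(im,t)][:2])
```

```text
[485.27683071 298.80121218 230.0156957 ] 85.28485345372478 [-0.05109633  0.05711274 -0.64665746]
w jar_mid []
w tin_mid [(array([655.4, 394.7,  34.9]), 0.94), (array([530.5, 302.7,  46.7]), 0.83)]
w bottle_mid [(array([592.7, 296.6,  48.7]), 0.74)]
w holder_mid [(array([543.7,  -7. ,  37.4]), 0.8)]
w stage [(array([540.9, -10.1,   0.8]), 0.56)]
w row [(array([533.1, 295.2,  -2.8]), 0.71)]
w loupe_mid [(array([447.7, 142.8,  12.6]), 0.16)]
w dish_mid [(array([447.3, 142.3,   9.8]), 0.87)]
w clamp_mid []
s jar_mid [(array([464.5, 294.5,  47.6]), 0.94)]
s tin_mid [(array([653.5, 389.8,  27.7]), 0.74), (array([528.5, 304.4,  42.2]), 0.68)]
s bottle_mid [(array([594.1, 300.8,  48.7]), 0.77)]
s holder_mid [(array([544.2, -13.3,  38. ]), 0.62)]
s stage [(array([542.5,  -6.2,   3.1]), 0.72)]
s row [(array([529.6, 299.7,  -5.5]), 0.68)]
s loupe_mid [(array([ 611. , -146.3,   17.5]), 0.54)]
s dish_mid [(array([446.1, 141.4,   5.6]), 0.62)]
s clamp_mid [(array([ 451.9, -152.4,   16.4]), 0.74)]
```

View pics/w26.png

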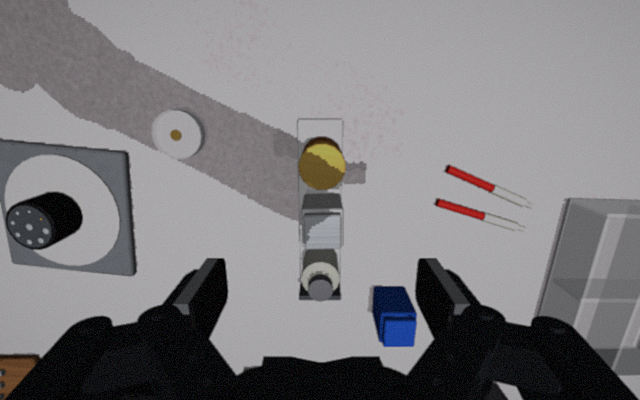

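View pics/s26.png

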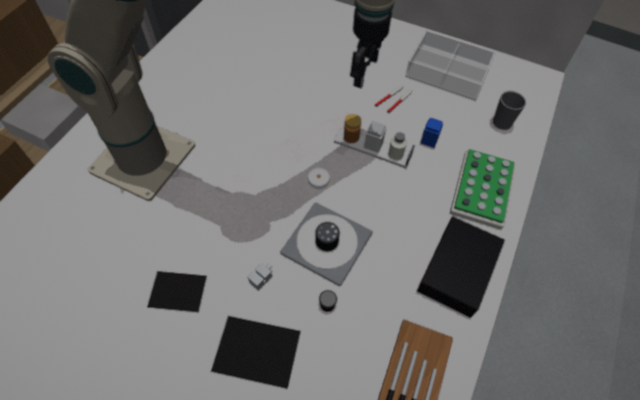

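Everything stands in its place: the row reads jar, tin, bottle at px (322,165), (322,227), (320,285); the holder is centred on the disc at px (327,235) in the scene view. I'm handing it in.

Run:
```python
from h import *
print(ctrl.finish_job())
```

```text
the job is handed in; nothing more can be done
None
```

The job is done and was handed in at about 66 s of the 136 s allowed. No verdict is reported, so the results below are my own checks.

I carried the jar and then the tin to the 160 x 120 mm mat. The holder went onto the white disc next, then the bottle into the back place of the row. Last I put back the tin and then the jar, releasing each within about 1 mm of the tool pose where I had first gripped it.

**Final checks:**
- **Holder:** in the last pictures the network put it 1 to 8 mm from the disc centre I measured, against the 15 mm limit. My own measurement, made just after placing it, gave about 4 mm.
- **Bottle:** it stands at about (592, 300), within about 2 mm of the back place by its release pose. The networks read 1 to 5 mm off.
- **Jar and tin:** the networks put both within about 5 mm of where they started.
- **Loupe, dish and clamp:** all three read within about 3 mm of their first readings.
- **Contact:** everything looks upright and nothing fell. The open gripper stands at 230 mm, clear of everything.

**Checks that failed or disagreed:** in the last wrist picture the network missed the jar, though it is plainly visible there and the scene camera found it. Several network readings in y differed from my own measurements by 3 to 8 mm. I trusted my calibrated pixel positions and the tool poses instead.

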